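# Mix the client's gel pots

## Robot

A 6-joint arm with a two-finger parallel gripper is mounted at the origin on the work surface. World frame = base frame: x ahead of the robot, y to its left, z up, the work surface at z = 0. Lengths are in m, angles in rad, forces in N, time in s.
With the tool pointing down it reaches from about 0.25 to 0.725 m from the base axis. Payload 4 kg.
Tool frame: the origin (TCP) lies midway between the tips of the shut fingers; the grasp point (between the pads) lies 19 mm behind it; z points along the fingers, y is the line along which they close (so a half turn about z gives the same grasp; the last joint's range is limited). The gripper opens to 85 mm and grips with 20 to 120 N. Pads are 22 mm wide; open, the fingers measure 114 mm over their backs; the gripper's body (76 mm by 85 mm) begins 54 mm behind the grasp point. The pads swing forward as they close: fully open they stand 13 mm farther back than shut.
Start: joints at [1.173, 0.241, 0.005, 1.335, 0, 1.571], TCP at [0.194, 0.461, 0.231] pointing down, gripper open.
Joint ranges: [-2.72, 2.72], [-1.05, 1.87], [-1.09, 1.28], [-1.99, 2.15], [-1.42, 1.44], [-3.14, 3.14]. Speed limits (rad/s): [2.79, 2.79, 3.14, 3.14, 3.14, 3.14].

## Interface

Orientations are given as a unit quaternion [x, y, z, w].
In Python, from workcell import monitor, vision, job gives the robot as it stands.
- The arm moves only by the tool move_arm, never from a script. Its argument "moves" is a list that holds one entry, the list of rows, each a list of 5 numbers: the shift along the world's x, y, z in m, then the turn about the world's z in degrees, then the opening in per cent of the stroke, from 0 (shut) to 100 (fully open). In form: [[[x, y, z, turn, gripper], ...]]. A call has 1 to 5 rows; each row is the pose to reach, as a shift and turn from the pose commanded when the call began; what a row does not reach only later rows make up. A row lasts 1/8 s, in which the tool goes at most 62.5 mm and 10.7 degrees, less where a joint would pass 70% of its speed; a pose out of reach is approached as far as the arm can. A call with a gripper value outside its range is refused whole. The fingers move at their own pace and stop on an object; the grip force is fixed at half the most. Time passes only in rows, so rows that repeat a pose let the fingers close. It gives the time, the measured TCP pose, the force, the opening and the grip force at its end, in the units of the state.
- monitor.get_obs(): the state, without advancing time (a new reading comes with each control period).
- vision.camera(name): name is "side" or "top"; returns a dict with "color" (400x640x3 uint8, red, green, blue), "camera_matrix" (3x3 intrinsics, pixels), "k1" (the pictures are not rectified: a ray, as slopes to the right and down, at radius r is drawn at 1 + k1 r^2 times it, then the intrinsics apply), "eye" and "attitude" of the camera in the world. Camera axes: x right, y up, looking along -z (the intrinsics and any distortion apply to the point x, -y, -z); pixel columns grow to the right and rows downward; lengths in m; the calibration is good to about 2 mm. A picture is of the moment at which its call begins. There is no depth.
- job.job_done(): hands the job in; it is judged then, once.
The state is a dict: "clock": time; "joint_pos": joint angles; "joint_vel": joint speeds; "tau": joint torques, N m; "eef_pos": TCP position; "tool_rot": TCP orientation; "ft_force": force on the tool from outside, world axes, zero at the start; "ft_torque": the same for the moment, N m; "grip_width": finger opening in m; "grasp_force": force on a finger pad.
Only numpy, scipy, OpenCV 4.12 (cv2) and the standard library are available. Lean on these libraries where they do the work, as an engineer would, in place of code of your own. Each camera call takes 0.05 s, during which the arm holds its last target. There are 200 camera calls.

## Task

Stand every black gel pot in a well of the gel mixer, its white label squarely facing the label reader bar behind the wells; then guide the mixer's lever through its zigzag gate from stop to slow, leave it there two seconds, go on to full speed for four seconds, and bring it back to stop, with the pots kept in their wells. Finally stand all the pots upright in the wooden tray for the client, without disturbing the cream pump, the buffer block and the dish.

Things in the scene. Friction and masses are not known exactly. Their poses are not given: they have to be found in the camera images.
- mixer: white bench mixer for gel pots, 200 mm deep (x), 370 wide (y), 50 high; fixed. Origin: centre of its underside; z up, x from front to back. At the back (+x) stands the label reader bar, parallel to y: its window face is 59 mm behind the origin, top 92 high. A label faces the reader when it looks along the mixer's +x. Wells on the +y side, lever console with steel gate plate (86 high) on the -y side.
- well1 (a point): centre of the floor of a round well of the mixer: black ring 54 mm inside, 60 mm outside, 5 mm high on the platform; one pot stands in it with 5 mm play all round. Wells are 73 mm apart in a row along the mixer's y. This one is next to the console.
- well2 (a point): centre of the floor of a round well of the mixer: black ring 54 mm inside, 60 mm outside, 5 mm high on the platform; one pot stands in it with 5 mm play all round. Wells are 73 mm apart in a row along the mixer's y. The middle one.
- well3 (a point): centre of the floor of a round well of the mixer: black ring 54 mm inside, 60 mm outside, 5 mm high on the platform; one pot stands in it with 5 mm play all round. Wells are 73 mm apart in a row along the mixer's y. The outer one (+y end).
- pivot (a point): pivot of the lever inside the console. The ball's centre is always 110 mm from it: in the mixer's frame at pivot + 110 mm * (sin(shift) cos(sway), sin(sway), cos(shift) cos(sway)).
- ball (a point): centre of the lever's black ball knob, 30 mm across, on an 8 mm steel stem; grip or push it from above. It moves freely about the pivot (under 1 N) and stays where it is left.
- shift (a joint): fore-aft tilt of the lever, rad, + leans to the mixer's +x. The gate has three pockets in line: front (shift -0.37), middle (0), back (+0.37), play 0.06. Slots: STOP = front pocket, -y side; SLOW (one dot) = middle pocket, +y side; FULL (two dots) = back pocket, +y side. Steel teeth part the pockets: front to middle passes only on the +y side, middle to back only on the -y side.
- sway (a joint): sideways tilt of the lever, rad, + leans to the mixer's +y. -0.17 is the -y side of the gate, +0.17 the +y side (play 0.06). The way from STOP to FULL: to +y, back (now in SLOW), to -y, back, to +y; returning is the reverse.
- pot1_mid (a point): gel pot, upright: black screw-lid jar, a plain cylinder 44 mm across and 40 high (lid from 24 up), 65 g. A white label with bar code covers its +x side; from it an 8 mm wide white seal strip runs up over the lid's edge and 15 mm in on its top, seen from above. This point: on the axis, 20 above the base; z up, x out through the label's middle. May be absent.
- pot2_mid (a point): gel pot, upright: black screw-lid jar, a plain cylinder 44 mm across and 40 high (lid from 24 up), 65 g. A white label with bar code covers its +x side; from it an 8 mm wide white seal strip runs up over the lid's edge and 15 mm in on its top, seen from above. This point: on the axis, 20 above the base; z up, x out through the label's middle. May be absent.
- pot3_mid (a point): gel pot, upright: black screw-lid jar, a plain cylinder 44 mm across and 40 high (lid from 24 up), 65 g. A white label with bar code covers its +x side; from it an 8 mm wide white seal strip runs up over the lid's edge and 15 mm in on its top, seen from above. This point: on the axis, 20 above the base; z up, x out through the label's middle. May be absent.
- pot4_mid (a point): gel pot, upright: black screw-lid jar, a plain cylinder 44 mm across and 40 high (lid from 24 up), 65 g. A white label with bar code covers its +x side; from it an 8 mm wide white seal strip runs up over the lid's edge and 15 mm in on its top, seen from above. This point: on the axis, 20 above the base; z up, x out through the label's middle. May be absent.
- pot1_label (a point): middle of that pot's white label, 13 mm above the base, 22 mm out from the pot's axis. May be absent.
- pot2_label (a point): middle of that pot's white label, 13 mm above the base, 22 mm out from the pot's axis. May be absent.
- pot3_label (a point): middle of that pot's white label, 13 mm above the base, 22 mm out from the pot's axis. May be absent.
- pot4_label (a point): middle of that pot's white label, 13 mm above the base, 22 mm out from the pot's axis. May be absent.
- tray: light wooden tray 120 mm (x) by 240 mm (y), rim 14 mm high and 5 mm thick, inner floor 5 mm high; fixed. Origin: centre of its underside, z up. Pots may stand anywhere inside, clear of the rim.
- cream: bystander: white hand cream pump bottle, 44 mm across, 120 mm high, loose; origin at the centre of its base. Leave alone.
- buffer: bystander: grey nail buffer block 26 x 94 x 26 mm (long in its y), loose; origin at the centre of its underside. Leave alone.
- dish: bystander: white dish 60 mm across, 26 mm high, loose; origin at the centre of its base. Leave alone.
Mind the look-alikes: they are no part of the job. Leave any orange look-alike of the part that bears pot1_mid alone.

How it is judged:
On the way, in this order (a step that is already met when the one before it is completed fails the run):
1. every pot stands in a well with its label facing the reader bar, lever still at stop ((horizontal distance between pot1_mid and well1 below 0.009 m or horizontal distance between pot1_mid and well2 below 0.009 m or horizontal distance between pot1_mid and well3 below 0.009 m) and z of pot1_mid in the frame of mixer between 0.073 and 0.083 m and angle between each of pot1_mid, pot2_mid, pot3_mid, pot4_mid's own z axis and vertical below 0.12 rad and angle between the x axis of each of pot1_mid, pot2_mid, pot3_mid, pot4_mid and the x axis of mixer, either way round below 0.4 rad and x of each of pot1_label, pot2_label, pot3_label, pot4_label in the frame of mixer above -0.006 m and (horizontal distance between pot2_mid and well1 below 0.009 m or horizontal distance between pot2_mid and well2 below 0.009 m or horizontal distance between pot2_mid and well3 below 0.009 m) and z of pot2_mid in the frame of mixer between 0.073 and 0.083 m and (horizontal distance between pot3_mid and well1 below 0.009 m or horizontal distance between pot3_mid and well2 below 0.009 m or horizontal distance between pot3_mid and well3 below 0.009 m) and z of pot3_mid in the frame of mixer between 0.073 and 0.083 m and (horizontal distance between pot4_mid and well1 below 0.009 m or horizontal distance between pot4_mid and well2 below 0.009 m or horizontal distance between pot4_mid and well3 below 0.009 m) and z of pot4_mid in the frame of mixer between 0.073 and 0.083 m and value of joint shift below -0.28 rad and value of joint sway below -0.05 rad), for 0.3 s.
2. with the pots in the wells, lever in the slow slot for 1.5 s ((horizontal distance between pot1_mid and well1 below 0.009 m or horizontal distance between pot1_mid and well2 below 0.009 m or horizontal distance between pot1_mid and well3 below 0.009 m) and z of pot1_mid in the frame of mixer between 0.073 and 0.083 m and angle between each of pot1_mid, pot2_mid, pot3_mid, pot4_mid's own z axis and vertical below 0.12 rad and (horizontal distance between pot2_mid and well1 below 0.009 m or horizontal distance between pot2_mid and well2 below 0.009 m or horizontal distance between pot2_mid and well3 below 0.009 m) and z of pot2_mid in the frame of mixer between 0.073 and 0.083 m and (horizontal distance between pot3_mid and well1 below 0.009 m or horizontal distance between pot3_mid and well2 below 0.009 m or horizontal distance between pot3_mid and well3 below 0.009 m) and z of pot3_mid in the frame of mixer between 0.073 and 0.083 m and (horizontal distance between pot4_mid and well1 below 0.009 m or horizontal distance between pot4_mid and well2 below 0.009 m or horizontal distance between pot4_mid and well3 below 0.009 m) and z of pot4_mid in the frame of mixer between 0.073 and 0.083 m and value of joint shift between -0.12 and 0.12 rad and value of joint sway above 0.05 rad), for 1.5 s.
3. with the pots in the wells, lever in the full-speed slot for 3 s ((horizontal distance between pot1_mid and well1 below 0.009 m or horizontal distance between pot1_mid and well2 below 0.009 m or horizontal distance between pot1_mid and well3 below 0.009 m) and z of pot1_mid in the frame of mixer between 0.073 and 0.083 m and angle between each of pot1_mid, pot2_mid, pot3_mid, pot4_mid's own z axis and vertical below 0.12 rad and (horizontal distance between pot2_mid and well1 below 0.009 m or horizontal distance between pot2_mid and well2 below 0.009 m or horizontal distance between pot2_mid and well3 below 0.009 m) and z of pot2_mid in the frame of mixer between 0.073 and 0.083 m and (horizontal distance between pot3_mid and well1 below 0.009 m or horizontal distance between pot3_mid and well2 below 0.009 m or horizontal distance between pot3_mid and well3 below 0.009 m) and z of pot3_mid in the frame of mixer between 0.073 and 0.083 m and (horizontal distance between pot4_mid and well1 below 0.009 m or horizontal distance between pot4_mid and well2 below 0.009 m or horizontal distance between pot4_mid and well3 below 0.009 m) and z of pot4_mid in the frame of mixer between 0.073 and 0.083 m and value of joint shift above 0.28 rad and value of joint sway above 0.05 rad), for 3 s.
4. with the pots in the wells, lever back in the stop slot ((horizontal distance between pot1_mid and well1 below 0.009 m or horizontal distance between pot1_mid and well2 below 0.009 m or horizontal distance between pot1_mid and well3 below 0.009 m) and z of pot1_mid in the frame of mixer between 0.073 and 0.083 m and angle between each of pot1_mid, pot2_mid, pot3_mid, pot4_mid's own z axis and vertical below 0.12 rad and (horizontal distance between pot2_mid and well1 below 0.009 m or horizontal distance between pot2_mid and well2 below 0.009 m or horizontal distance between pot2_mid and well3 below 0.009 m) and z of pot2_mid in the frame of mixer between 0.073 and 0.083 m and (horizontal distance between pot3_mid and well1 below 0.009 m or horizontal distance between pot3_mid and well2 below 0.009 m or horizontal distance between pot3_mid and well3 below 0.009 m) and z of pot3_mid in the frame of mixer between 0.073 and 0.083 m and (horizontal distance between pot4_mid and well1 below 0.009 m or horizontal distance between pot4_mid and well2 below 0.009 m or horizontal distance between pot4_mid and well3 below 0.009 m) and z of pot4_mid in the frame of mixer between 0.073 and 0.083 m and value of joint shift below -0.28 rad and value of joint sway below -0.05 rad), for 0.2 s.
At the end, for the whole second after the job is handed in: every pot stands upright (within 7 degrees), on the tray's floor inside the rim; the lever rests in the stop slot (x of pot1_mid in the frame of tray between -0.036 and 0.036 m and y of pot1_mid in the frame of tray between -0.096 and 0.096 m and z of pot1_mid in the frame of tray between 0.02 and 0.03 m and angle between each of pot1_mid, pot2_mid, pot3_mid, pot4_mid's own z axis and vertical below 0.12 rad and x of pot2_mid in the frame of tray between -0.036 and 0.036 m and y of pot2_mid in the frame of tray between -0.096 and 0.096 m and z of pot2_mid in the frame of tray between 0.02 and 0.03 m and x of pot3_mid in the frame of tray between -0.036 and 0.036 m and y of pot3_mid in the frame of tray between -0.096 and 0.096 m and z of pot3_mid in the frame of tray between 0.02 and 0.03 m and x of pot4_mid in the frame of tray between -0.036 and 0.036 m and y of pot4_mid in the frame of tray between -0.096 and 0.096 m and z of pot4_mid in the frame of tray between 0.02 and 0.03 m and value of joint shift below -0.28 rad and value of joint sway below -0.05 rad); the robot touches nothing.
It fails at once if the cream pump is disturbed (moved over 25 mm) (distance of cream from where it was at the start of the episode above 0.025 m).
It fails at once if the buffer block is disturbed (moved over 25 mm) (distance of buffer from where it was at the start of the episode above 0.025 m).
It fails at once if the dish is disturbed (moved over 25 mm) (distance of dish from where it was at the start of the episode above 0.025 m).
Of pot1, pot2, pot3, pot4 only 2 to 3 are there at a start; the rules pass over those that are not, and their reading is None.
At some moment in a run one of pot1, pot2, pot3, pot4 may be knocked a few centimetres aside while the robot is not near it.
It also fails if it takes over 210 s, if anything falls off the work surface, if the arm or the gripper's body presses on something with over 40 N, if the wrist force passes 120 N, or if a joint passes its speed limit or range.

## Working session

There is one attempt and no reset: what is moved stays moved. The work goes in short steps, Python scripts to look and compute and a tool call to move; the robot and the scene stay as the last step left them, time stands still between calls to the robot, and variables do not carry over. Pictures are saved under pics/ and viewed, at most 14 in all, crops included, and the job is handed in when it is done.

Besides the shell and the picture viewer there is one more tool, called after "Request:" in YAML: its name, and indented under it one key for each argument. move_arm: Moves the arm, as the interface text tells. Its arguments: {"type":"object","properties":{"moves":{"type":"array","items":{"type":"array","items":{"type":"array","items":{"type":"number"}}}}},"required":["moves"]}

```bash
mkdir -p pics; cat > h.py <<'E'
import numpy as np, cv2
from scipy.spatial.transform import Rotation as R
from workcell import monitor, vision, job
def rot(a):
    a=np.array(a,float)
    return a if a.shape==(3,3) else R.from_quat(a).as_matrix()
def grab(n,name=None):
    c=vision.camera(n)
    if name: cv2.imwrite('pics/'+name+'.png',c['color'][:,:,::-1])
    return c
def ray(c,u,v):
    K=np.array(c['camera_matrix']);d=np.array([(u-K[0,2])/K[0,0],(v-K[1,2])/K[1,1]]);s=d.copy()
    for _ in range(30): s=d/(1+c['k1']*(s@s))
    return rot(c['attitude'])@np.array([s[0],-s[1],-1.])
def at(c,u,v,z):
    r=ray(c,u,v);e=np.array(c['eye']);return e+r*(z-e[2])/r[2]
def proj(c,p):
    q=rot(c['attitude']).T@(np.array(p)-np.array(c['eye']));s=np.array([q[0],-q[1]])/-q[2]
    s=s*(1+c['k1']*(s@s));K=np.array(c['camera_matrix']);return np.array([K[0,0]*s[0]+K[0,2],K[1,1]*s[1]+K[1,2]])
E
python3 - <<'E'
from h import *
for n in('top','side'):
    c=grab(n,n+'0');print(n,c['eye'],c['attitude'],c['camera_matrix'],c['k1'])
print(monitor.get_obs())
E
```

```text
top [0.37269712 0.08117315 1.3748244 ] [ 0.06555897 -0.05929169 -0.69866897  0.70996351] [[449.74371323   0.         318.10746587]
 [  0.         449.74371323 201.19965307]
 [  0.           0.           1.        ]] -0.018272534407379006
side [0.30569214 0.80382783 0.76585231] [-0.08161498  0.40657904  0.88937512 -0.19246915] [[409.50028905   0.         319.16848052]
 [  0.         409.50028905 198.66137248]
 [  0.           0.           1.        ]] -0.06390823409411096
{'clock': 0.1, 'joint_pos': array([1.17297487e+00, 2.41348431e-01, 3.87394853e-03, 1.33516134e+00,
       7.88715572e-06, 1.57077646e+00]), 'joint_vel': array([ 1.55847533e-03, -1.04987275e-03,  2.41724803e-03, -1.94882252e-03,
        4.34989010e-04, -9.36149359e-05]), 'tau': array([ 3.29331197e-04, -3.73137152e+01,  2.53010684e+01,  1.08595143e-02,
        6.23206745e-06, -7.28358600e-06]), 'eef_pos': array([0.19349291, 0.46045405, 0.23050228]), 'tool_rot': array([ 1.97591837e-01,  9.80283949e-01, -9.00829883e-04, -1.85618130e-04]), 'ft_force': array([ 0.90984265, -0.40386555,  0.39507331]), 'ft_torque': array([ 0.02900133, -0.00475597, -0.01949559]), 'grasp_force': 0.0, 'grip_width': 0.08536811768331519}
```

View pics/top0.png

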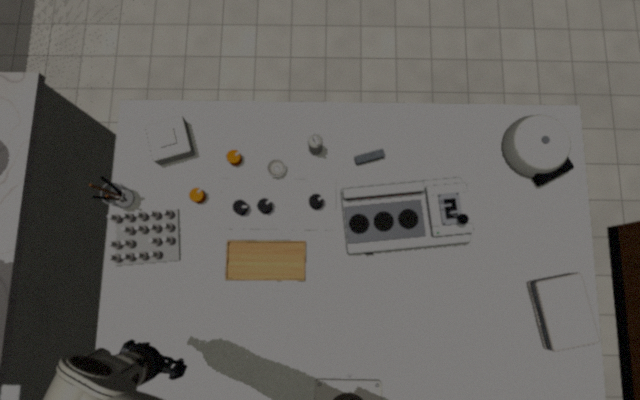

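View pics/side0.png

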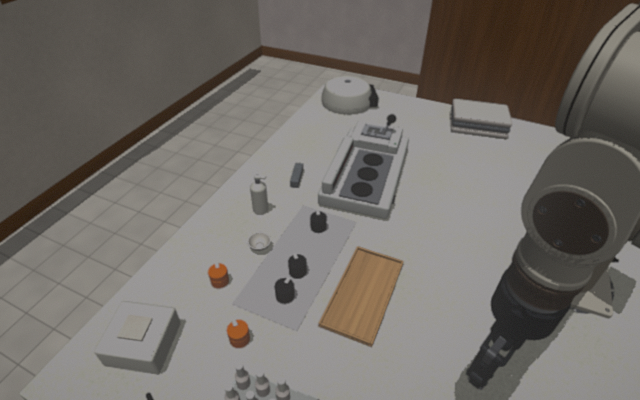

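Top view: three black pots at (241,207), (265,205), (316,201). The look-alikes are orange pots at (234,157) and (198,195), and the black round wells at (359,223), (384,220), (408,218). I choose the three black pots with a white strip; next come close crops.

```bash
python3 - <<'E'
from h import *
c=grab('top');im=c['color'][:,:,::-1]
a=cv2.resize(im[180:290,222:332],None,fx=5,fy=5,interpolation=cv2.INTER_CUBIC)
b=cv2.resize(im[170:260,335:480],None,fx=5.5,fy=5.5,interpolation=cv2.INTER_CUBIC)
cv2.imwrite('pics/a.png',np.clip(a*1.6,0,255).astype('uint8'));cv2.imwrite('pics/b.png',np.clip(b*1.6,0,255).astype('uint8'))
for n,u,v,z in[('p1',241,207,.04),('p2',265,205,.04),('p3',316,201,.04),('w3',359,223,.058),('w2',384,220,.058),('w1',408,218,.058),('tray',266,260,.01),('cream',315,145,.12),('dish',277,169,.026),('buf',369,157,.026)]: print(n,at(c,u,v,z).round(4))
E
```

```text
p1 [0.5898 0.3271 0.04  ]
p2 [0.597  0.2549 0.04  ]
p3 [0.6116 0.1014 0.04  ]
w3 [ 0.5445 -0.0267  0.058 ]
w2 [ 0.5545 -0.1005  0.058 ]
w1 [ 0.5616 -0.1714  0.058 ]
tray [0.4339 0.2495 0.01  ]
cream [0.7622 0.106  0.12  ]
dish [0.7127 0.2239 0.026 ]
buf [ 0.7552 -0.0602  0.026 ]
```

View pics/a.png

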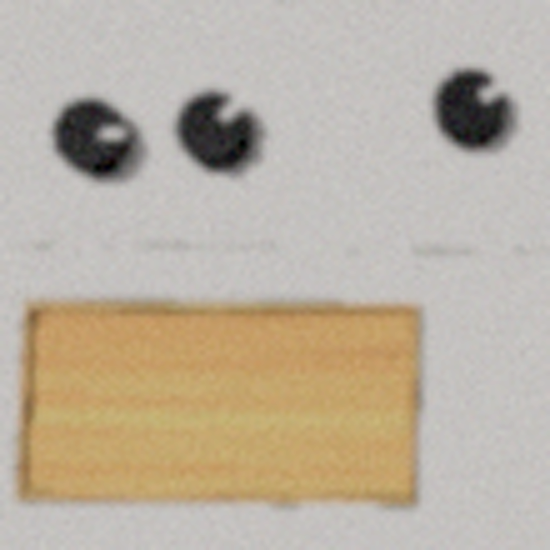

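View pics/b.png

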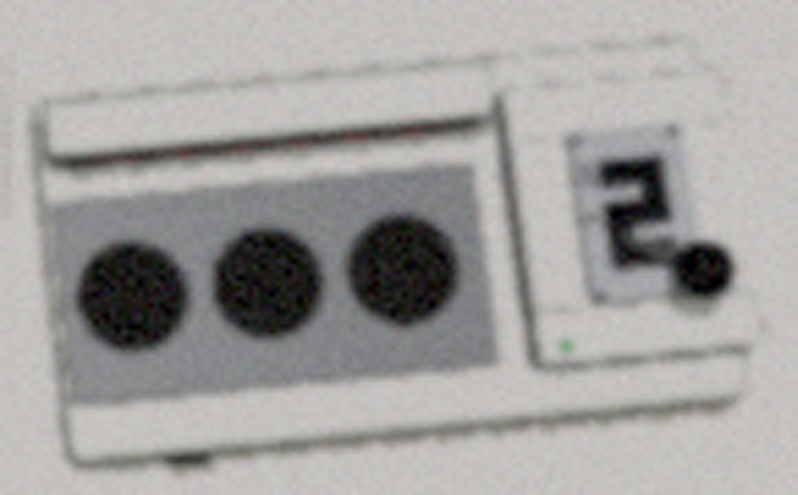

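Crop a confirms three black pots whose white strips point right (pot at 241,207), up-right (265,205) and up-right (316,201). Crop b shows the wells, the gate and the ball at about (462,219). Next I refine by fitting.

```bash
cat >> h.py <<'E'
from scipy.optimize import minimize, least_squares
def hull(c,x,y,z0,h,r):
    t=np.linspace(0,2*np.pi,48,endpoint=False)
    P=[proj(c,(x+r*np.cos(a),y+r*np.sin(a),z)) for z in(z0,z0+h) for a in t]
    return cv2.convexHull(np.array(P,np.float32))
def fitpot(c,x,y,z0=0.,h=.04,r=.022,th=70):
    """silhouette fit in supersampled crop; returns x,y,yaw,iou"""
    g=cv2.cvtColor(c['color'],cv2.COLOR_RGB2GRAY)
    u,v=proj(c,(x,y,z0+h/2)).astype(int);w=24;S=8
    x0,y0=max(u-w,0),max(v-w,0);cr=cv2.resize(g[y0:v+w,x0:u+w],None,fx=S,fy=S,interpolation=cv2.INTER_LINEAR)
    m=(cr<th).astype('uint8');m=cv2.morphologyEx(m,cv2.MORPH_CLOSE,np.ones((25,25)))
    def ov(p):
        k=np.zeros_like(m);H=((hull(c,p[0],p[1],z0,h,r)-[x0,y0]+.5)*S).astype(np.int32)
        cv2.fillConvexPoly(k,H,1);return -(k&m).sum()/(k|m).sum()
    best=min((minimize(ov,[x+a,y+b],method='Nelder-Mead',options=dict(initial_simplex=[[x+a,y+b],[x+a+.006,y+b],[x+a,y+b+.006]],xatol=2e-4,fatol=1e-4)) for a,b in[(0,0),(.006,-.004)]),key=lambda s:s.fun)
    px,py=best.x;sc=[]
    A=np.radians(np.arange(0,360,3))
    for a in A:
        s=0
        for q in np.linspace(.009,.019,6):
            for o in(-.002,0,.002):
                P=proj(c,(px+q*np.cos(a)-o*np.sin(a),py+q*np.sin(a)+o*np.cos(a),z0+h))
                s+=float(cv2.getRectSubPix(g.astype(np.float32),(1,1),(float(P[0]),float(P[1])))[0,0])
        sc.append(s/18)
    sc=np.array(sc);i=sc.argmax();w=np.clip(sc-np.median(sc)-.3*(sc.max()-np.median(sc)),0,None)
    d=np.angle(np.exp(1j*(A-A[i])));w[abs(d)>.6]=0
    return np.array([px,py,np.degrees(A[i]+(w*d).sum()/w.sum()),-best.fun,sc.max()-np.median(sc)])
E
python3 - <<'E'
from h import *
T=grab('top');S=grab('side')
np.set_printoptions(suppress=True,precision=4)
for x,y in[(.59,.327),(.597,.255),(.61,.1)]: print(fitpot(T,x,y),fitpot(S,x,y))
# wells: dark discs radius .03 h .005 (ring)
for n,x,y in[('w3',.5445,-.0267),('w2',.5545,-.1005),('w1',.5616,-.1714)]:
    print(n,fitpot(T,x,y,.058,.005,.030)[[0,1,3]],fitpot(S,x,y,.058,.005,.030)[[0,1,3]])
# ball triangulate
def blob(c,u,v,w,th=60):
    g=cv2.cvtColor(c['color'],cv2.COLOR_RGB2GRAY)[v-w:v+w+1,u-w:u+w+1]
    n,l,s,k=cv2.connectedComponentsWithStats((g<th).astype('uint8'));
    print([(s[i].tolist(),(k[i]+[u-w,v-w]).round(1).tolist()) for i in range(1,n) if s[i][4]>5])
blob(T,463,219,8);blob(S,391,119,9)
cv2.imwrite('pics/s.png',np.clip(cv2.resize(S['color'][100:220,310:430,::-1],None,fx=5,fy=5,interpolation=cv2.INTER_CUBIC)*1.5,0,255).astype('uint8'))
# tray corners
hsv=cv2.cvtColor(T['color'],cv2.COLOR_RGB2HSV);m=((hsv[:,:,1]>70)&(hsv[:,:,0]<30)).astype('uint8');m[:,:215]=0;m[:230]=0;m[:,320:]=0
q=cv2.minAreaRect(np.argwhere(m[:300])[:,::-1].astype(np.float32));print([at(T,*p,.014).round(4)[:2] for p in cv2.boxPoints(q)])
E
```

```text
[  0.647    0.267  116.539   -0.       0.7699] [  0.6645   0.3266 334.9358  -0.      11.3246]
[  0.6656   0.2629 284.8912  -0.       0.7316] [  0.6457   0.2632 342.0094  -0.       0.247 ]
[  0.6183   0.1488 295.3667  -0.       1.1019] [  0.559    0.1083 241.6635  -0.       0.6038]
w3 [ 0.5677  0.0415 -0.    ] [ 5.9272e-01 -5.3303e-02 -3.4681e+14]
w2 [ 6.0148e-01 -1.2890e-01 -2.6199e+14] [ 5.9021e-01 -6.4140e-02 -2.8912e+14]
w1 [ 6.0686e-01 -2.1088e-01 -2.9599e+14] [ 0.6133 -0.2344 -0.    ]
[([0, 3, 13, 11, 105], [461.4, 218.5])]
[([6, 5, 7, 10, 52], [390.7, 118.9])]
[array([0.3748, 0.3679]), array([0.4926, 0.3722]), array([0.4927, 0.132 ]), array([0.3752, 0.1314])]h.py:33: RuntimeWarning: overflow encountered in scalar negative
  cv2.fillConvexPoly(k,H,1);return -(k&m).sum()/(k|m).sum()
```

View pics/s.png

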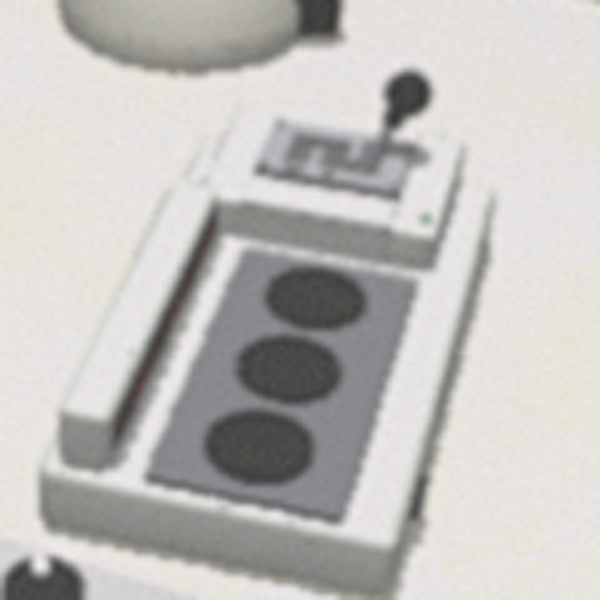

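Side crop: ball at side pixel (391.2,118.7), stem leaning front and -y (STOP), wells empty. I fix the unsigned-sign bug and rerun.

```bash
sed -i 's/return -(k&m).sum()\/(k|m).sum()/return -float((k\&m).sum())\/float((k|m).sum())/' h.py
python3 - <<'E'
from h import *
T=grab('top');S=grab('side')
np.set_printoptions(suppress=True,precision=4)
for x,y in[(.59,.327),(.597,.255),(.61,.1)]: print(fitpot(T,x,y),fitpot(S,x,y))
W=[]
for n,x,y in[('w3',.5445,-.0267),('w2',.5545,-.1005),('w1',.5616,-.1714)]:
    a=fitpot(T,x,y,.058,.005,.030);b=fitpot(S,x,y,.058,.005,.030,80);W.append((a+b)[:2]/2)
    print(n,a[[0,1,3]],b[[0,1,3]])
d=W[0]-W[2];print('psi',np.degrees(np.arctan2(-d[0],d[1])),np.linalg.norm(d)/2)
A,B=ray(T,462.4,218.7),ray(S,391.2,118.7)
M=np.c_[A,-B];t=np.linalg.lstsq(M,np.array(S['eye'])-T['eye'],rcond=None)[0]
pa,pb=T['eye']+A*t[0],S['eye']+B*t[1];print('ball',pa,pb)
for p in((.577,-.171),): pass
# gate plate centre/LED for check: plate corners in top (crop b) at z .086
for u,v in((575,137),(677,125),(700,288),(600,302)): print(at(T,u/5.5+335-.4,v/5.5+170-.4,.086))
E
```

```text
[  0.5914   0.331  275.0846   0.6155  67.7487] [  0.5926   0.3295 270.8676   0.5497  95.1997]
[  0.5968   0.2564 321.0216   0.5951  73.5255] [  0.598    0.2553 318.171    0.59    92.857 ]
[  0.613    0.1012 307.0845   0.8769  75.1485] [  0.6148   0.0984 303.3847   0.7646  90.2989]
w3 [ 0.5426 -0.0258  0.5891] [ 0.5427 -0.0252  0.3892]
w2 [ 0.5508 -0.0983  0.4221] [ 0.5514 -0.0969  0.284 ]
w1 [ 0.5598 -0.1703  0.5156] [ 0.5592 -0.1687  0.3899]
psi 6.648419301165576 0.07249979054537208
ball [ 0.5522 -0.3108  0.1254] [ 0.5519 -0.3109  0.1254]
[ 0.6281 -0.2581  0.086 ]
[ 0.6354 -0.3125  0.086 ]
[ 0.5484 -0.3213  0.086 ]
[ 0.5402 -0.2685  0.086 ]
```

Pots sit at A(.592,.330) yaw -87°, B(.597,.256) yaw -40° and C(.614,.100) yaw -55°. The ball is at (.552,-.311,.125), so the pivot is (.589,-.288,.024), which agrees with the gate plate centre. Mixer yaw is 6.65°. I start with C.

Request:
move_arm:
  moves:
    - [[0.04, -0.036, -0.006, 10, 70], [0.08, -0.072, -0.012, 20, 70], [0.12, -0.108, -0.018, 30, 70], [0.16, -0.144, -0.024, 40, 70], [0.2, -0.18, -0.03, 50, 70]]

```text
clock: 0.98
eef_pos: [0.3896, 0.2852, 0.2021]
tool_rot: [-0.22, 0.975, 0.0, 0.0]
ft_force: [0.8, 1.1, -0.5]
grip_width: 0.0597
grasp_force: 0.0
```

Request:
move_arm:
  moves:
    - [[0.044, -0.036, -0.018, 4, 70], [0.088, -0.072, -0.036, 8, 70], [0.132, -0.108, -0.054, 8, 70], [0.176, -0.144, -0.072, 8, 70], [0.22, -0.181, -0.09, 8, 70]]

```text
clock: 1.6
eef_pos: [0.6099, 0.104, 0.1116]
tool_rot: [-0.285, 0.958, 0.0, 0.0]
ft_force: [0.3, 0.0, 0.1]
grip_width: 0.0595
grasp_force: 0.0
```

Request:
move_arm:
  moves:
    - [[0, 0, -0.05, 0, 70], [0, 0, -0.08, 0, 70], [0, 0, -0.099, 0, 70], [0, 0, -0.099, 0, 70]]

```text
clock: 2.1
eef_pos: [0.6067, 0.1049, 0.011]
tool_rot: [-0.285, 0.958, 0.0, -0.002]
ft_force: [0.2, -0.5, 0.2]
grip_width: 0.0598
grasp_force: 0.0
```

Request:
move_arm:
  moves:
    - [[0, 0, 0, 0, 20], [0, 0, 0, 0, 20], [0, 0, 0, 0, 20], [0, 0, 0.01, 0, 20], [0, 0, 0.05, 0, 20]]

```text
clock: 2.72
eef_pos: [0.6059, 0.1049, 0.0614]
tool_rot: [-0.285, 0.958, 0.0, -0.003]
ft_force: [0.9, -0.0, 0.1]
grip_width: 0.0427
grasp_force: 60.9
```

Request:
move_arm:
  moves:
    - [[0, 0, 0.055, 8, 20], [-0.01, -0.03, 0.1, 18, 20], [-0.02, -0.085, 0.11, 28, 20], [-0.03, -0.14, 0.11, 38, 20], [-0.04, -0.195, 0.11, 48, 20]]

```text
clock: 3.35
eef_pos: [0.5682, -0.0911, 0.1744]
tool_rot: [-0.653, 0.758, -0.001, 0.001]
ft_force: [0.5, 0.0, -0.5]
grip_width: 0.0421
grasp_force: 60.9
```

Request:
move_arm:
  moves:
    - [[-0.006, -0.045, 0, 9, 20], [-0.006, -0.082, 0, 13.7, 20], [-0.006, -0.082, 0, 13.7, 20], [-0.006, -0.082, 0, 13.7, 20]]

```text
clock: 3.85
eef_pos: [0.5623, -0.1714, 0.1735]
tool_rot: [0.736, -0.677, -0.0, -0.0]
ft_force: [0.1, 0.2, -1.4]
grip_width: 0.0422
grasp_force: 60.9
```

Request:
move_arm:
  moves:
    - [[-0.002, -0.002, -0.05, 0, 20], [-0.002, -0.002, -0.085, 0, 20], [-0.002, -0.002, -0.102, 0, 20], [-0.002, -0.002, -0.102, 0, 20], [-0.002, -0.002, -0.102, 0, 20]]

```text
clock: 4.47
eef_pos: [0.5608, -0.1724, 0.0714]
tool_rot: [0.737, -0.676, 0.0, -0.0]
ft_force: [-0.0, -0.0, -0.8]
grip_width: 0.0427
grasp_force: 64.2
```

Request:
move_arm:
  moves:
    - [[0, 0, 0, 0, 60], [0, 0, 0, 0, 60], [0, 0, 0.03, 0, 60], [0, 0, 0.08, 0, 60], [0, 0.04, 0.12, 0, 60]]

```text
clock: 5.1
eef_pos: [0.561, -0.1354, 0.193]
tool_rot: [0.735, -0.678, 0.001, -0.0]
ft_force: [0.7, 0.8, -0.0]
grip_width: 0.0513
grasp_force: 0.0
```

Request:
move_arm:
  moves:
    - [[0, 0.055, 0, -9, 60], [0, 0.11, 0, -18, 60], [0, 0.165, 0, -27, 60], [0, 0.22, 0, -36, 60], [0, 0.27, 0, -45, 60]]

```text
clock: 5.72
eef_pos: [0.5603, 0.1383, 0.1914]
tool_rot: [-0.419, 0.908, -0.0, 0.0]
ft_force: [0.3, 0.3, -0.6]
grip_width: 0.051
grasp_force: 0.0
```

```bash
cat > look.py <<'E'
import sys
from h import *
np.set_printoptions(suppress=True,precision=4)
T=grab('top','t%s'%sys.argv[1]);S=grab('side','s%s'%sys.argv[1])
for a in sys.argv[2:]:
    x,y,z=map(float,a.split(','));print(a,fitpot(T,x,y,z),fitpot(S,x,y,z))
o=monitor.get_obs();q=o['tool_rot'];print(o['clock'],o['eef_pos'],'closing',np.degrees(np.arctan2(*R.from_quat(q).as_matrix()[[1,0],1]))%360)
E
python3 look.py 1 .592,.33,0 .597,.256,0 .5595,-.1695,.058
```

```text
.592,.33,0 [  0.591    0.3313 276.6509   0.6407  67.7478] [  0.5941   0.329  265.169    0.5377  95.8383]
.597,.256,0 [  0.5964   0.2572 314.7375   0.5106  69.3535] [  0.5976   0.2547 320.7599   0.5849  93.7934]
.5595,-.1695,.058 [ 0.5499 -0.1705 10.1104  0.3725 23.1269] [  0.5565  -0.1582 335.4286   0.3555  60.8254]
5.825 [0.5602 0.1412 0.1911] closing 140.1271608595515
```

Request:
move_arm:
  moves:
    - [[0.015, 0.045, -0.035, 0, 70], [0.03, 0.09, -0.07, 0, 70], [0.037, 0.115, -0.1, 0, 70], [0.037, 0.115, -0.12, 0, 70], [0.037, 0.115, -0.12, 0, 70]]

```text
clock: 6.45
eef_pos: [0.5959, 0.2503, 0.0687]
tool_rot: [-0.422, 0.907, -0.0, -0.003]
ft_force: [-0.9, 0.3, -0.5]
grip_width: 0.0599
grasp_force: 0.0
```

Request:
move_arm:
  moves:
    - [[0.001, 0.006, -0.03, 0, 70], [0.001, 0.006, -0.056, 0, 70], [0.001, 0.006, -0.056, 0, 70]]

```text
clock: 6.82
eef_pos: [0.5974, 0.2559, 0.0142]
tool_rot: [-0.421, 0.907, -0.0, -0.002]
ft_force: [-0.1, -0.4, 0.3]
grip_width: 0.0597
grasp_force: 0.0
```

Request:
move_arm:
  moves:
    - [[0, 0, 0, 0, 20], [0, 0, 0, 0, 20], [0, 0, 0, 0, 20], [0, 0, 0.01, 0, 20], [0, 0, 0.06, 0, 20]]

```text
clock: 7.45
eef_pos: [0.5951, 0.256, 0.0719]
tool_rot: [-0.421, 0.907, 0.0, -0.005]
ft_force: [0.9, 1.5, -1.1]
grip_width: 0.042
grasp_force: 60.9
```

Request:
move_arm:
  moves:
    - [[0, 0, 0.055, 5, 20], [-0.01, -0.04, 0.1, 14, 20], [-0.02, -0.095, 0.11, 23, 20], [-0.03, -0.15, 0.11, 32, 20], [-0.04, -0.205, 0.11, 41, 20]]

```text
clock: 8.07
eef_pos: [0.5579, 0.0509, 0.186]
tool_rot: [0.714, -0.7, 0.0, -0.0]
ft_force: [1.2, 0.3, -1.0]
grip_width: 0.0421
grasp_force: 60.9
```

Request:
move_arm:
  moves:
    - [[-0.002, -0.055, 0, 6, 20], [-0.004, -0.11, 0, 6, 20], [-0.004, -0.148, 0, 6, 20], [-0.004, -0.148, 0, 6, 20], [-0.004, -0.148, 0, 6, 20]]

```text
clock: 8.7
eef_pos: [0.5543, -0.0953, 0.1853]
tool_rot: [0.748, -0.664, -0.0, -0.0]
ft_force: [0.5, 0.4, 0.1]
grip_width: 0.0421
grasp_force: 60.9
```

Request:
move_arm:
  moves:
    - [[-0.003, -0.002, -0.05, 0, 20], [-0.003, -0.002, -0.09, 0, 20], [-0.003, -0.002, -0.112, 0, 20], [-0.003, -0.002, -0.112, 0, 20], [-0.003, -0.002, -0.112, 0, 20]]

```text
clock: 9.32
eef_pos: [0.5516, -0.0963, 0.0733]
tool_rot: [0.749, -0.663, -0.0, -0.0]
ft_force: [0.2, 0.4, -0.9]
grip_width: 0.0423
grasp_force: 68.8
```

Request:
move_arm:
  moves:
    - [[0, 0, 0, 0, 60], [0, 0, 0, 0, 60], [0, 0, 0.03, 0, 60], [0, 0, 0.08, 0, 60], [0, 0.04, 0.12, 0, 60]]

```text
clock: 9.95
eef_pos: [0.5521, -0.0593, 0.1951]
tool_rot: [0.747, -0.665, 0.001, -0.0]
ft_force: [1.8, 0.3, -0.7]
grip_width: 0.051
grasp_force: 0.0
```

Request:
move_arm:
  moves:
    - [[0, 0.05, 0, -10, 60], [0, 0.1, 0, -20, 60], [0, 0.15, 0, -30, 60], [0, 0.2, 0, -40, 60], [0, 0.26, 0, -50, 60]]

```text
clock: 10.58
eef_pos: [0.5515, 0.2035, 0.1935]
tool_rot: [-0.394, 0.919, -0.0, 0.0]
ft_force: [0.5, -0.3, -0.4]
grip_width: 0.0512
grasp_force: 0.0
```

```bash
python3 look.py 2 .592,.33,0;  python3 - <<'E'
import cv2
a=cv2.imread('pics/t2.png')[165:265,335:480];a=cv2.resize(a,None,fx=4,fy=4,interpolation=cv2.INTER_CUBIC)
b=cv2.imread('pics/s2.png')[130:220,315:425];b=cv2.resize(b,(200*110//90*2-40,400),interpolation=cv2.INTER_CUBIC)
b=cv2.resize(b,(220,400)) if a.shape[1]+b.shape[1]>800 else b
cv2.imwrite('pics/ab2.png',cv2.convertScaleAbs(cv2.hconcat([a,b]),alpha=1.6))
E
```

```text
.592,.33,0 [ 0.592   0.33   12.3154  0.     14.6659] [  0.5941   0.329  265.4194   0.7755  95.0473]
10.675 [0.551  0.2081 0.193 ] closing 137.1439681360784
```

View pics/ab2.png

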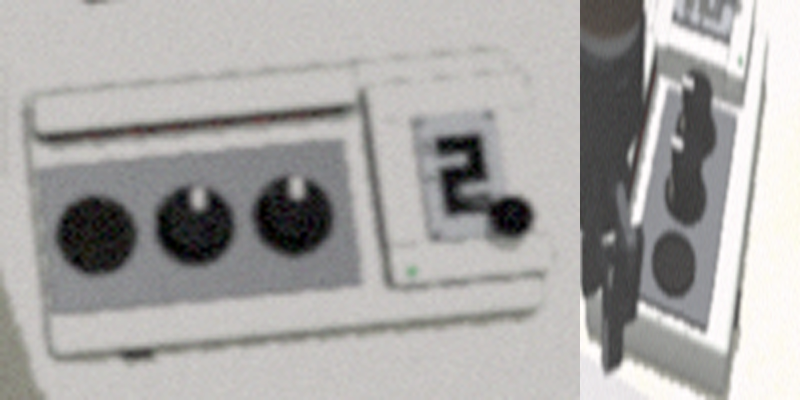

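Both placed pots are seated, with their strips (crop at 199,197 and 296,187) pointing back to the reader. Pot A remains.

Request:
move_arm:
  moves:
    - [[0.015, 0.03, -0.02, -10, 70], [0.03, 0.06, -0.04, -20, 70], [0.042, 0.09, -0.07, -30, 70], [0.042, 0.122, -0.1, -40, 70], [0.042, 0.122, -0.12, -47, 70]]

```text
clock: 11.3
eef_pos: [0.5927, 0.3259, 0.0709]
tool_rot: [0.002, 1.0, -0.0, -0.001]
ft_force: [-0.1, 0.2, -0.4]
grip_width: 0.0596
grasp_force: 0.0
```

Request:
move_arm:
  moves:
    - [[0, 0, 0, 0, 70], [0, 0, 0, 0, 70]]

```text
clock: 11.55
eef_pos: [0.5942, 0.3239, 0.0742]
tool_rot: [0.001, 1.0, 0.0, 0.001]
ft_force: [-0.5, 0.8, 0.3]
grip_width: 0.0596
grasp_force: 0.0
```

Request:
move_arm:
  moves:
    - [[-0.001, 0.006, -0.03, 0, 70], [-0.001, 0.006, -0.06, 0, 70], [-0.001, 0.006, -0.06, 0, 70]]

```text
clock: 11.92
eef_pos: [0.5913, 0.3289, 0.012]
tool_rot: [0.001, 1.0, -0.001, -0.002]
ft_force: [-0.7, -0.0, 0.0]
grip_width: 0.06
grasp_force: 0.0
```

Request:
move_arm:
  moves:
    - [[0, 0, 0, 0, 20], [0, 0, 0, 0, 20], [0, 0, 0, 0, 20], [0, 0, 0.01, 0, 20], [0, 0, 0.06, 0, 20]]

```text
clock: 12.55
eef_pos: [0.5892, 0.3286, 0.0696]
tool_rot: [0.001, 1.0, -0.002, -0.004]
ft_force: [-0.5, 0.7, -0.3]
grip_width: 0.0427
grasp_force: 61.0
```

Request:
move_arm:
  moves:
    - [[0, 0, 0.055, 10, 20], [-0.01, -0.03, 0.1, 20, 20], [-0.02, -0.085, 0.11, 30, 20], [-0.03, -0.14, 0.11, 40, 20], [-0.04, -0.19, 0.11, 50, 20]]

```text
clock: 13.18
eef_pos: [0.5518, 0.1387, 0.1839]
tool_rot: [-0.424, 0.906, -0.0, 0.0]
ft_force: [0.5, 0.5, -0.8]
grip_width: 0.0423
grasp_force: 61.0
```

Request:
move_arm:
  moves:
    - [[-0.004, -0.04, 0, 10, 20], [-0.006, -0.08, 0, 20, 20], [-0.008, -0.12, 0, 30, 20], [-0.008, -0.16, 0, 40, 20], [-0.008, -0.16, 0, 45, 20]]

```text
clock: 13.8
eef_pos: [0.5441, -0.0224, 0.1836]
tool_rot: [0.736, -0.677, 0.0, 0.0]
ft_force: [-0.3, -0.0, -0.6]
grip_width: 0.0423
grasp_force: 60.9
```

Request:
move_arm:
  moves:
    - [[0, 0, 0, 0, 20], [0, 0, 0, 0, 20]]

```text
clock: 14.05
eef_pos: [0.5444, -0.0193, 0.1833]
tool_rot: [0.736, -0.677, -0.0, -0.0]
ft_force: [-0.3, -0.1, -0.6]
grip_width: 0.0424
grasp_force: 60.9
```

Request:
move_arm:
  moves:
    - [[-0.002, -0.008, -0.05, 0, 20], [-0.002, -0.008, -0.09, 0, 20], [-0.002, -0.008, -0.112, 0, 20], [-0.002, -0.008, -0.112, 0, 20], [-0.002, -0.008, -0.112, 0, 20]]

```text
clock: 14.68
eef_pos: [0.5426, -0.027, 0.0713]
tool_rot: [0.737, -0.676, 0.0, -0.0]
ft_force: [-0.6, 0.7, -1.1]
grip_width: 0.0421
grasp_force: 68.1
```

Request:
move_arm:
  moves:
    - [[0, 0, 0, 0, 60], [0, 0, 0, 0, 60], [0, 0, 0.03, 0, 60], [0, 0, 0.08, 0, 60], [0, 0, 0.12, 0, 60]]

```text
clock: 15.3
eef_pos: [0.5428, -0.0277, 0.1931]
tool_rot: [0.736, -0.677, 0.001, -0.0]
ft_force: [0.8, 0.1, 0.2]
grip_width: 0.0512
grasp_force: 0.0
```

Request:
move_arm:
  moves:
    - [[-0.04, 0.04, 0, -8, 60], [-0.08, 0.08, 0, -16, 60], [-0.12, 0.1, 0, -24, 60], [-0.16, 0.1, 0, -32, 60]]

```text
clock: 15.8
eef_pos: [0.3813, 0.0734, 0.1913]
tool_rot: [-0.52, 0.854, -0.0, 0.0]
ft_force: [-0.2, 0.1, -0.4]
grip_width: 0.0515
grasp_force: 0.0
```

```bash
python3 look.py 3;  python3 - <<'E'
import cv2
a=cv2.imread('pics/t3.png')[170:250,335:435];a=cv2.resize(a,None,fx=5,fy=5,interpolation=cv2.INTER_CUBIC)
b=cv2.imread('pics/s3.png')[130:220,335:402];b=cv2.resize(b,(298,400),interpolation=cv2.INTER_CUBIC)
cv2.imwrite('pics/ab3.png',cv2.convertScaleAbs(cv2.hconcat([a,b]),alpha=1.6))
E
```

```text
15.9 [0.3783 0.0724 0.191 ] closing 152.8763241605973
```

View pics/ab3.png

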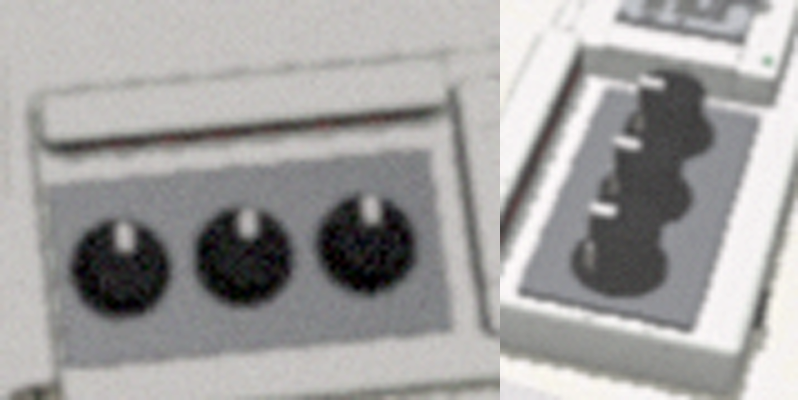

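All three pots are seated, strips facing the reader. Now the lever.

Request:
move_arm:
  moves:
    - [[0.022, -0.05, 0, -10, 70], [0.044, -0.1, 0, -20, 70], [0.066, -0.15, 0, -30, 70], [0.088, -0.2, 0, -40, 70], [0.11, -0.25, 0, -50, 70]]

```text
clock: 16.52
eef_pos: [0.4938, -0.1801, 0.1913]
tool_rot: [-0.109, 0.994, -0.0, 0.001]
ft_force: [0.6, 0.2, -0.0]
grip_width: 0.06
grasp_force: 0.0
```

Request:
move_arm:
  moves:
    - [[0.022, -0.05, 0, -6, 70], [0.044, -0.1, 0, -6, 70], [0.064, -0.133, 0, -6, 70], [0.064, -0.133, 0, -6, 70], [0.064, -0.133, 0, -6, 70]]

```text
clock: 17.15
eef_pos: [0.5562, -0.3106, 0.1906]
tool_rot: [-0.06, 0.998, 0.0, -0.0]
ft_force: [0.6, 0.1, 0.2]
grip_width: 0.06
grasp_force: 0.0
```

Request:
move_arm:
  moves:
    - [[-0.004, 0, -0.04, 0, 70], [-0.004, 0, -0.075, 0, 70], [-0.004, 0, -0.087, 0, 70], [-0.004, 0, -0.087, 0, 70]]

```text
clock: 17.65
eef_pos: [0.5522, -0.3098, 0.1042]
tool_rot: [-0.06, 0.998, 0.0, -0.0]
ft_force: [1.0, 1.0, 0.4]
grip_width: 0.06
grasp_force: 0.0
```

Request:
move_arm:
  moves:
    - [[0, 0, 0, 0, 10], [0, 0, 0, 0, 10], [0, 0, 0, 0, 10], [0, 0, 0, 0, 10]]

```text
clock: 18.15
eef_pos: [0.5531, -0.3115, 0.1061]
tool_rot: [-0.06, 0.998, -0.001, 0.001]
ft_force: [-2.0, -0.1, 7.3]
grip_width: 0.0272
grasp_force: 58.6
```

Request:
move_arm:
  moves:
    - [[-0.001, 0.012, 0.001, 0, 10], [-0.003, 0.025, 0.001, 0, 10], [-0.004, 0.037, 0, 0, 10], [-0.004, 0.037, 0, 0, 10]]

```text
clock: 18.65
eef_pos: [0.549, -0.275, 0.1072]
tool_rot: [-0.06, 0.998, -0.002, 0.001]
ft_force: [-3.9, -0.6, 12.0]
grip_width: 0.0272
grasp_force: 62.5
```

Request:
move_arm:
  moves:
    - [[0.013, 0.002, 0.006, 0, 10], [0.026, 0.004, 0.009, 0, 10], [0.038, 0.005, 0.01, 0, 10], [0.038, 0.005, 0.01, 0, 10]]

```text
clock: 19.15
eef_pos: [0.5869, -0.2684, 0.1137]
tool_rot: [-0.06, 0.998, 0.0, -0.0]
ft_force: [-1.1, 0.4, 0.7]
grip_width: 0.0272
grasp_force: 61.7
```

```bash
python3 look.py 4;  python3 - <<'E'
import cv2
a=cv2.imread('pics/t4.png')[170:250,335:485];a=cv2.resize(a,None,fx=3.3,fy=5,interpolation=cv2.INTER_CUBIC)
b=cv2.imread('pics/s4.png')[95:215,330:420];b=cv2.resize(b,(300,400),interpolation=cv2.INTER_CUBIC)
cv2.imwrite('pics/ab4.png',cv2.convertScaleAbs(cv2.hconcat([a,b]),alpha=1.6))
E
```

```text
19.25 [ 0.5863 -0.2685  0.1138] closing 96.84032706787902
```

View pics/ab4.png

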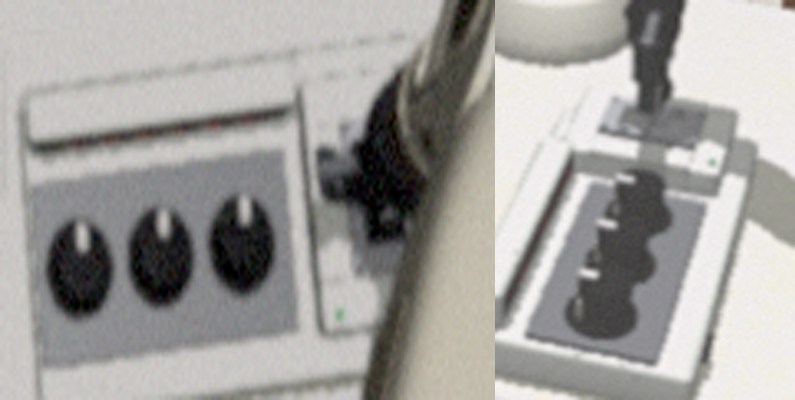

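The grip is at the nominal SLOW point (.586,-.268) with low force and the pots are seated. I hold 2 s.

Request:
move_arm:
  moves:
    - [[0, 0, 0, 0, 10], [0, 0, 0, 0, 10], [0, 0, 0, 0, 10], [0, 0, 0, 0, 10], [0, 0, 0, 0, 10]]

```text
clock: 19.88
eef_pos: [0.586, -0.2686, 0.1138]
tool_rot: [-0.06, 0.998, 0.0, -0.0]
ft_force: [-3.5, 0.1, -2.4]
grip_width: 0.0271
grasp_force: 61.4
```

Request:
move_arm:
  moves:
    - [[0, 0, 0, 0, 10], [0, 0, 0, 0, 10], [0, 0, 0, 0, 10], [0, 0, 0, 0, 10], [0, 0, 0, 0, 10]]

```text
clock: 20.5
eef_pos: [0.5863, -0.2687, 0.1139]
tool_rot: [-0.06, 0.998, 0.0, -0.0]
ft_force: [-2.2, -1.0, -4.8]
grip_width: 0.0271
grasp_force: 61.2
```

Request:
move_arm:
  moves:
    - [[0, 0, 0, 0, 10], [0, 0, 0, 0, 10], [0, 0, 0, 0, 10], [0, 0, 0, 0, 10], [0, 0, 0, 0, 10]]

```text
clock: 21.12
eef_pos: [0.5863, -0.2687, 0.1139]
tool_rot: [-0.06, 0.998, 0.0, -0.0]
ft_force: [-2.0, -1.5, -6.2]
grip_width: 0.0267
grasp_force: 61.1
```

Request:
move_arm:
  moves:
    - [[0, 0, 0, 0, 10], [0, 0, 0, 0, 10], [0, 0, 0, 0, 10], [0, 0, 0, 0, 10], [0, 0, 0, 0, 10]]

```text
clock: 21.75
eef_pos: [0.5863, -0.2687, 0.1139]
tool_rot: [-0.06, 0.998, 0.0, -0.0]
ft_force: [-3.1, -0.3, -8.2]
grip_width: 0.0271
grasp_force: 61.0
```

Request:
move_arm:
  moves:
    - [[0.001, -0.012, 0.001, 0, 10], [0.003, -0.025, 0.001, 0, 10], [0.004, -0.038, 0, 0, 10], [0.004, -0.038, 0, 0, 10]]

```text
clock: 22.25
eef_pos: [0.5939, -0.3104, 0.1184]
tool_rot: [-0.058, 0.998, -0.004, 0.005]
ft_force: [1.1, -4.2, 5.2]
grip_width: 0.0273
grasp_force: 62.0
```

Request:
move_arm:
  moves:
    - [[0, 0.002, 0, 0, 10], [0, 0.002, 0, 0, 10]]

```text
clock: 22.5
eef_pos: [0.5937, -0.3095, 0.1186]
tool_rot: [-0.058, 0.998, -0.006, 0.004]
ft_force: [1.1, -8.1, 5.0]
grip_width: 0.0269
grasp_force: 62.0
```

Request:
move_arm:
  moves:
    - [[0.012, 0.002, -0.001, 0, 10], [0.024, 0.003, -0.004, 0, 10], [0.036, 0.005, -0.008, 0, 10], [0.036, 0.005, -0.008, 0, 10]]

```text
clock: 23.0
eef_pos: [0.6287, -0.2994, 0.1076]
tool_rot: [-0.061, 0.998, -0.0, 0.002]
ft_force: [0.5, -1.0, -0.0]
grip_width: 0.0086
grasp_force: 0.4
```

The ball slipped out of the grip; I look.

Request:
move_arm:
  moves:
    - [[0, 0, 0.04, 0, 10], [0, 0, 0.09, 0, 10], [-0.05, 0.02, 0.09, 0, 10], [-0.1, 0.05, 0.09, 0, 10], [-0.15, 0.09, 0.09, 0, 70]]

```text
clock: 23.62
eef_pos: [0.4759, -0.2093, 0.1959]
tool_rot: [-0.06, 0.998, 0.001, 0.0]
ft_force: [0.1, 0.6, 1.1]
grip_width: 0.0257
grasp_force: 0.0
```

```bash
python3 look.py 5;  python3 - <<'E'
import cv2
a=cv2.imread('pics/t5.png')[170:250,375:485];a=cv2.resize(a,None,fx=4.2,fy=5,interpolation=cv2.INTER_CUBIC)
b=cv2.imread('pics/s5.png')[95:215,330:420];b=cv2.resize(b,(300,400),interpolation=cv2.INTER_CUBIC)
cv2.imwrite('pics/ab5.png',cv2.convertScaleAbs(cv2.hconcat([a,b]),alpha=1.6))
E
```

```text
23.725 [ 0.4681 -0.2047  0.1933] closing 96.97690357757078
```

View pics/ab5.png

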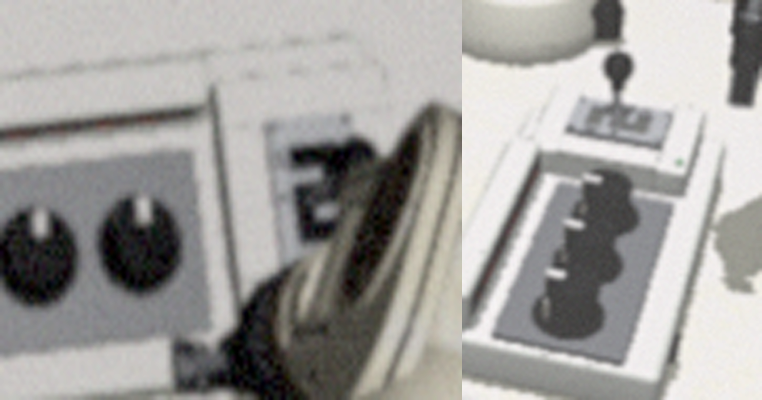

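```bash
cat > ball.py <<'E'
from h import *
P=np.array([.5888,-.2878,.0243]);psi=np.radians(6.65)
ex=np.array([np.cos(psi),np.sin(psi),0]);ey=np.array([-np.sin(psi),np.cos(psi),0]);ez=np.array([0,0,1.])
def ball(s,w): return P+.11*(np.sin(s)*np.cos(w)*ex+np.sin(w)*ey+np.cos(s)*np.cos(w)*ez)
def tri(T,S,a,b):
    A,B=ray(T,*a),ray(S,*b);t=np.linalg.lstsq(np.c_[A,-B],np.array(S['eye'])-T['eye'],rcond=None)[0]
    p=(T['eye']+A*t[0]+S['eye']+B*t[1])/2;d=(p-P);print('ball',p,'gap',np.linalg.norm(T['eye']+A*t[0]-S['eye']-B*t[1]),'r',np.linalg.norm(d),'sway',np.arcsin(d@ey/.11),'shift',np.arctan2(d@ex,d[2]))
E
python3 - <<'E'
from ball import *
T=grab('top');S=grab('side')
tri(T,S,(460.2-.4,201-.4),(377.1-.4,116-.4))
for s in(-.37,0,.37):
    for w in(-.17,.17):
        b=ball(s,w);print(s,w,b.round(4),proj(T,b).round(1),proj(S,b).round(1))
E
```

```text
ball [ 0.6004282  -0.30512107  0.12803134] gap 0.005568070735432028 r 0.10580843509888635 sway -0.16945647513441667 shift 0.09174969540779734
-0.37 -0.17 [ 0.552  -0.3108  0.1254] [462.4 218.8] [391.2 118.7]
-0.37 0.17 [ 0.5477 -0.2739  0.1254] [449.3 220.1] [389.1 124.6]
0 -0.17 [ 0.591  -0.3063  0.1327] [461.  204.6] [379.  114.6]
0 0.17 [ 0.5866 -0.2693  0.1327] [447.9 205.9] [376.6 120.3]
0.37 -0.17 [ 0.6299 -0.3017  0.1254] [458.1 191.5] [366.5 114.6]
0.37 0.17 [ 0.6256 -0.2648  0.1254] [445.1 192.8] [363.9 120.3]
```

The ball sits in the middle pocket on the -y side. I was gripping above its equator, so I regrip about 8 mm lower.

Request:
move_arm:
  moves:
    - [[0.04, -0.034, 0, 0, 70], [0.085, -0.068, 0, 0, 70], [0.126, -0.101, 0, 0, 70], [0.126, -0.101, 0, 0, 70], [0.126, -0.101, 0, 0, 70]]

```text
clock: 24.45
eef_pos: [0.6042, -0.3119, 0.1952]
tool_rot: [-0.06, 0.998, 0.0, -0.0]
ft_force: [-1.1, 0.5, 0.8]
grip_width: 0.0599
grasp_force: 0.0
```

Request:
move_arm:
  moves:
    - [[-0.008, 0.006, -0.04, 0, 70], [-0.008, 0.006, -0.075, 0, 70], [-0.008, 0.006, -0.09, 0, 70], [-0.008, 0.006, -0.09, 0, 70], [-0.008, 0.006, -0.09, 0, 70]]

```text
clock: 25.08
eef_pos: [0.5968, -0.3061, 0.1085]
tool_rot: [-0.06, 0.998, -0.001, 0.002]
ft_force: [0.8, -0.1, 0.5]
grip_width: 0.0596
grasp_force: 0.0
```

Request:
move_arm:
  moves:
    - [[0, 0, 0, 0, 15], [0, 0, 0, 0, 15], [0, 0, 0, 0, 15], [0, 0, 0, 0, 15]]

```text
clock: 25.58
eef_pos: [0.5966, -0.306, 0.1077]
tool_rot: [-0.06, 0.998, -0.001, 0.001]
ft_force: [0.1, 0.4, 5.5]
grip_width: 0.0271
grasp_force: 58.6
```

Request:
move_arm:
  moves:
    - [[0, 0, 0, 0, 50], [0, 0, -0.004, 0, 50], [0, 0, -0.008, 0, 50], [0, 0, -0.008, 0, 50], [0, 0, -0.008, 0, 50]]

```text
clock: 26.2
eef_pos: [0.5955, -0.3056, 0.0978]
tool_rot: [-0.06, 0.998, 0.0, -0.0]
ft_force: [-0.5, -0.3, 0.3]
grip_width: 0.0427
grasp_force: 0.0
```

Request:
move_arm:
  moves:
    - [[0, 0, 0, 0, 15], [0, 0, 0, 0, 15], [0, 0, 0, 0, 15], [0, 0, 0, 0, 15]]

```text
clock: 26.7
eef_pos: [0.5958, -0.3058, 0.0984]
tool_rot: [-0.06, 0.998, -0.0, 0.0]
ft_force: [0.7, -0.1, 1.0]
grip_width: 0.0274
grasp_force: 58.8
```

Request:
move_arm:
  moves:
    - [[0.009, 0.001, -0.001, 0, 15], [0.018, 0.002, -0.003, 0, 15], [0.018, 0.002, -0.003, 0, 15]]

```text
clock: 27.08
eef_pos: [0.6144, -0.3035, 0.0948]
tool_rot: [-0.06, 0.998, -0.0, -0.0]
ft_force: [-1.8, 0.3, 1.7]
grip_width: 0.0271
grasp_force: 59.1
```

Request:
move_arm:
  moves:
    - [[0.009, 0.001, -0.002, 0, 15], [0.016, 0.002, -0.003, 0, 15], [0.016, 0.002, -0.003, 0, 15]]

```text
clock: 27.45
eef_pos: [0.6282, -0.3008, 0.089]
tool_rot: [-0.059, 0.998, 0.001, -0.003]
ft_force: [-5.3, 0.2, -9.3]
grip_width: 0.026
grasp_force: 59.7
```

Request:
move_arm:
  moves:
    - [[-0.001, 0.009, 0.002, 0, 15], [-0.002, 0.018, 0.003, 0, 15], [-0.002, 0.018, 0.003, 0, 15]]

```text
clock: 27.82
eef_pos: [0.6258, -0.283, 0.09]
tool_rot: [-0.059, 0.998, 0.001, -0.003]
ft_force: [-6.7, 1.5, -19.6]
grip_width: 0.0256
grasp_force: 66.5
```

Request:
move_arm:
  moves:
    - [[0, 0, 0, 0, 40], [0, 0, 0, 0, 40], [-0.001, 0.009, 0, 0, 40], [-0.002, 0.018, 0, 0, 40], [-0.002, 0.021, 0, 0, 40]]

```text
clock: 28.45
eef_pos: [0.626, -0.2616, 0.0961]
tool_rot: [-0.06, 0.998, -0.0, 0.001]
ft_force: [1.0, -0.5, 0.2]
grip_width: 0.0339
grasp_force: 0.3
```

```bash
python3 look.py 6;  python3 - <<'E'
import cv2
a=cv2.imread('pics/t6.png')[170:250,335:485];a=cv2.resize(a,None,fx=2.6,fy=5,interpolation=cv2.INTER_CUBIC)
b=cv2.imread('pics/s6.png')[90:150,330:420];b=cv2.resize(b,(400,400*60//90*3//2),interpolation=cv2.INTER_CUBIC)
cv2.imwrite('pics/ab6.png',cv2.convertScaleAbs(cv2.hconcat([a,b]),alpha=1.6))
E
```

```text
28.55 [ 0.6257 -0.2617  0.0954] closing 96.90285330117064Traceback (most recent call last):
  File "<stdin>", line 4, in <module>
cv2.error: OpenCV(4.12.0) /io/opencv/modules/core/src/matrix_operations.cpp:64: error: (-215:Assertion failed) src[i].dims <= 2 && src[i].rows == src[0].rows && src[i].type() == src[0].type() in function 'hconcat'
```

```bash
python3 - <<'E'
import cv2
a=cv2.imread('pics/t6.png')[170:250,375:475];a=cv2.resize(a,(400,400),interpolation=cv2.INTER_CUBIC)
b=cv2.imread('pics/s6.png')[90:150,330:390];b=cv2.resize(b,(400,400),interpolation=cv2.INTER_CUBIC)
cv2.imwrite('pics/ab6.png',cv2.convertScaleAbs(cv2.hconcat([a,b]),alpha=1.6))
E
```

```text
(no output)
```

View pics/ab6.png

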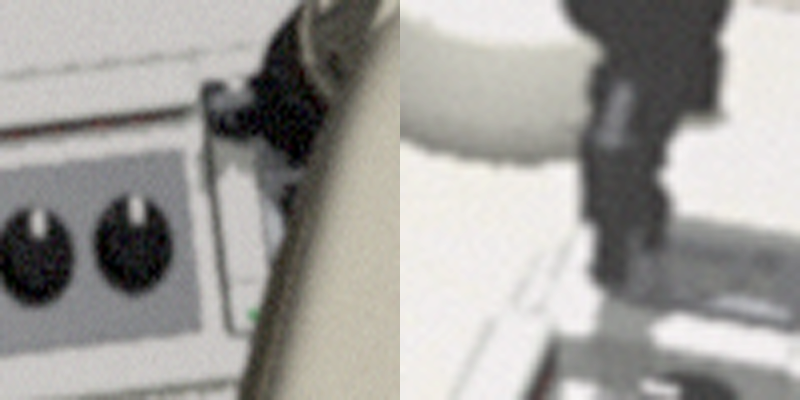

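Request:
move_arm:
  moves:
    - [[0, 0, 0, 0, 60], [0, 0, 0.02, 0, 60], [0, 0, 0.06, 0, 60], [0, 0, 0.11, 0, 60], [-0.05, 0.03, 0.12, 0, 60]]

```text
clock: 29.18
eef_pos: [0.5821, -0.2359, 0.2191]
tool_rot: [-0.059, 0.998, -0.003, 0.006]
ft_force: [0.6, 0.7, 0.4]
grip_width: 0.051
grasp_force: 0.0
```

Request:
move_arm:
  moves:
    - [[-0.05, 0.03, 0, 0, 60], [-0.1, 0.06, 0, 0, 60], [-0.15, 0.11, 0, 0, 60], [-0.2, 0.16, 0, 0, 60], [-0.24, 0.2, 0, 0, 60]]

```text
clock: 29.8
eef_pos: [0.3415, -0.0391, 0.2151]
tool_rot: [-0.059, 0.998, 0.0, 0.0]
ft_force: [0.2, 1.0, 0.1]
grip_width: 0.0514
grasp_force: 0.0
```

```bash
cat >> ball.py <<'E'
def score(T,S):
    """grid fit of lever angles: dark ball disc against its bright surround in both views"""
    from itertools import product
    gs=[cv2.cvtColor(c['color'],cv2.COLOR_RGB2GRAY).astype(np.float32) for c in(T,S)]
    t=np.linspace(0,2*np.pi,12,endpoint=False);res=[]
    for s,w in product(np.arange(-.46,.47,.04),np.arange(-.24,.25,.04)):
        b=ball(s,w);v=0
        for c,g in zip((T,S),gs):
            k=proj(c,b);rr=float(np.linalg.norm(proj(c,b+rot(c['attitude'])[:,0]*.015)-k))
            f=lambda q:np.mean([cv2.getRectSubPix(g,(1,1),(float(k[0]+q*rr*np.cos(a)),float(k[1]+q*rr*np.sin(a))))[0,0] for a in t])
            v+=f(1.35)-f(.5)-.5*f(.8)
        res.append((v,round(s,2),round(w,2)))
    return sorted(res)[::-1][:4]
E
python3 look.py 7; python3 - <<'E'
from ball import *
T=grab('top');S=grab('side');print(score(T,S))
cv2.imwrite('pics/ab7.png',cv2.convertScaleAbs(cv2.hconcat([cv2.resize(T['color'][170:250,375:475,::-1],(400,400),interpolation=2),cv2.resize(S['color'][90:150,330:420,::-1],(400,400),interpolation=2)]),alpha=1.6))
E
```

```text
29.9 [ 0.3378 -0.0374  0.2146] closing 97.06138539834427
[(np.float32(122.10126), np.float64(0.3), np.float64(0.2)), (np.float32(108.70697), np.float64(0.34), np.float64(0.2)), (np.float32(106.046814), np.float64(0.3), np.float64(0.24)), (np.float32(94.8958), np.float64(0.34), np.float64(0.16))]
```

View pics/ab7.png

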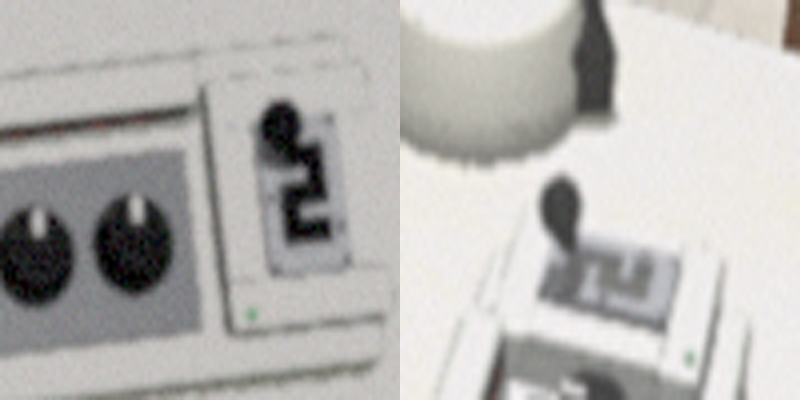

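Ball is in the FULL pocket (back, +y; shift about .31, play limit .31). It stays there while I return and wait.

Request:
move_arm:
  moves:
    - [[0.045, -0.036, 0, 0, 70], [0.09, -0.072, 0, 0, 70], [0.135, -0.108, 0, 0, 70], [0.18, -0.144, 0, 0, 70], [0.225, -0.18, 0, 0, 70]]

```text
clock: 30.62
eef_pos: [0.5703, -0.2231, 0.2142]
tool_rot: [-0.059, 0.998, -0.0, 0.0]
ft_force: [0.4, 0.5, -0.0]
grip_width: 0.0598
grasp_force: 0.0
```

Request:
move_arm:
  moves:
    - [[0.045, -0.036, 0, 0, 70], [0.056, -0.046, 0, 0, 70], [0.056, -0.046, 0, 0, 70], [0.056, -0.046, 0, 0, 70]]

```text
clock: 31.12
eef_pos: [0.6237, -0.2664, 0.2146]
tool_rot: [-0.059, 0.998, 0.0, -0.0]
ft_force: [0.4, 0.2, -0.3]
grip_width: 0.0599
grasp_force: 0.0
```

Request:
move_arm:
  moves:
    - [[0, 0, 0, 0, 70], [0, 0, 0, 0, 70], [0, 0, 0, 0, 70], [0, 0, 0, 0, 70], [0, 0, 0, 0, 70]]

```text
clock: 31.75
eef_pos: [0.624, -0.266, 0.2152]
tool_rot: [-0.06, 0.998, -0.0, 0.0]
ft_force: [0.1, 0.5, -0.9]
grip_width: 0.0594
grasp_force: 0.0
```

Request:
move_arm:
  moves:
    - [[0, 0, 0, 0, 70], [0, 0, 0, 0, 70], [0, 0, 0, 0, 70], [0, 0, 0, 0, 70], [0, 0, 0, 0, 70]]

```text
clock: 32.38
eef_pos: [0.6241, -0.2661, 0.2151]
tool_rot: [-0.06, 0.998, -0.0, 0.0]
ft_force: [-0.3, -0.7, 0.1]
grip_width: 0.0599
grasp_force: 0.0
```

Request:
move_arm:
  moves:
    - [[-0.002, 0.003, -0.05, 0, 70], [-0.002, 0.003, -0.09, 0, 70], [-0.002, 0.003, -0.118, 0, 70], [-0.002, 0.003, -0.118, 0, 70], [-0.002, 0.003, -0.118, 0, 70]]

```text
clock: 33.0
eef_pos: [0.6229, -0.2634, 0.0986]
tool_rot: [-0.06, 0.998, -0.0, 0.001]
ft_force: [0.6, 0.7, 0.7]
grip_width: 0.0598
grasp_force: 0.0
```

Request:
move_arm:
  moves:
    - [[0, 0, 0, 0, 15], [0, 0, 0, 0, 15], [0, 0, 0, 0, 15], [0, 0, 0, 0, 15]]

```text
clock: 33.5
eef_pos: [0.6236, -0.2634, 0.0991]
tool_rot: [-0.06, 0.998, -0.001, 0.002]
ft_force: [2.3, 0.2, 6.7]
grip_width: 0.0274
grasp_force: 58.7
```

Request:
move_arm:
  moves:
    - [[0.003, 0, -0.002, 0, 15], [0.005, 0, -0.003, 0, 15], [0.005, 0, -0.003, 0, 15], [0.005, 0, -0.003, 0, 15], [0.005, 0, -0.003, 0, 15]]

```text
clock: 34.12
eef_pos: [0.6293, -0.2629, 0.0969]
tool_rot: [-0.06, 0.998, -0.001, 0.003]
ft_force: [1.9, 2.2, 8.3]
grip_width: 0.0278
grasp_force: 59.1
```

Request:
move_arm:
  moves:
    - [[0, 0, 0, 0, 15], [0, 0, 0, 0, 15], [0, 0, 0, 0, 15], [0, 0, 0, 0, 15], [0, 0, 0, 0, 15]]

```text
clock: 34.75
eef_pos: [0.6293, -0.2629, 0.0969]
tool_rot: [-0.06, 0.998, -0.001, 0.003]
ft_force: [1.6, 2.1, 8.6]
grip_width: 0.0274
grasp_force: 59.1
```

Request:
move_arm:
  moves:
    - [[0, 0, 0, 0, 15], [0, 0, 0, 0, 15], [0, 0, 0, 0, 15], [0, 0, 0, 0, 15], [0, 0, 0, 0, 15]]

```text
clock: 35.38
eef_pos: [0.6293, -0.2629, 0.0969]
tool_rot: [-0.06, 0.998, -0.001, 0.003]
ft_force: [2.4, 1.4, 8.7]
grip_width: 0.0275
grasp_force: 59.1
```

Request:
move_arm:
  moves:
    - [[0, 0, 0, 0, 15], [0, 0, 0, 0, 15], [0, 0, 0, 0, 15], [0, 0, 0, 0, 15], [0, 0, 0, 0, 15]]

```text
clock: 36.0
eef_pos: [0.6293, -0.2628, 0.0969]
tool_rot: [-0.06, 0.998, -0.001, 0.003]
ft_force: [2.3, 2.4, 7.1]
grip_width: 0.0275
grasp_force: 59.1
```

Request:
move_arm:
  moves:
    - [[0, 0, 0, 0, 15], [0, 0, 0, 0, 15], [0, 0, 0, 0, 15], [0, 0, 0, 0, 15], [0, 0, 0, 0, 15]]

```text
clock: 36.62
eef_pos: [0.6293, -0.2628, 0.0969]
tool_rot: [-0.06, 0.998, -0.001, 0.003]
ft_force: [2.5, 1.8, 8.6]
grip_width: 0.0278
grasp_force: 59.1
```

Request:
move_arm:
  moves:
    - [[0, 0, 0, 0, 15], [0, 0, 0, 0, 15], [0, 0, 0, 0, 15], [0, 0, 0, 0, 15], [0, 0, 0, 0, 15]]

```text
clock: 37.25
eef_pos: [0.6293, -0.2629, 0.0969]
tool_rot: [-0.06, 0.998, -0.001, 0.003]
ft_force: [2.7, 2.5, 7.9]
grip_width: 0.0274
grasp_force: 59.1
```

Request:
move_arm:
  moves:
    - [[-0.003, 0, 0, 0, 15], [-0.003, 0, 0, 0, 40], [-0.003, 0, 0, 0, 40]]

```text
clock: 37.62
eef_pos: [0.6233, -0.2629, 0.0934]
tool_rot: [-0.06, 0.998, 0.0, -0.001]
ft_force: [0.6, -0.7, 0.2]
grip_width: 0.0345
grasp_force: 0.0
```

Request:
move_arm:
  moves:
    - [[0.001, -0.012, 0, 0, 40], [0.003, -0.025, 0, 0, 40], [0.004, -0.04, 0, 0, 40], [0.004, -0.04, 0, 0, 40]]

```text
clock: 38.12
eef_pos: [0.6278, -0.3052, 0.0937]
tool_rot: [-0.058, 0.998, -0.0, -0.0]
ft_force: [-0.1, 0.1, 0.2]
grip_width: 0.0342
grasp_force: 0.0
```

Request:
move_arm:
  moves:
    - [[0, 0, 0, 0, 15], [0, 0, 0, 0, 15], [0, 0, 0, 0, 15]]

```text
clock: 38.5
eef_pos: [0.6279, -0.3034, 0.094]
tool_rot: [-0.06, 0.998, -0.001, -0.0]
ft_force: [-0.6, -3.2, -1.6]
grip_width: 0.0277
grasp_force: 59.0
```

Request:
move_arm:
  moves:
    - [[-0.009, -0.001, 0.003, 0, 15], [-0.018, -0.002, 0.006, 0, 15], [-0.027, -0.002, 0.007, 0, 15], [-0.036, -0.003, 0.008, 0, 15], [-0.036, -0.003, 0.008, 0, 15]]

```text
clock: 39.12
eef_pos: [0.5912, -0.3055, 0.1027]
tool_rot: [-0.06, 0.998, 0.001, -0.0]
ft_force: [1.0, 1.0, -0.7]
grip_width: 0.0276
grasp_force: 59.4
```

Request:
move_arm:
  moves:
    - [[0, 0, 0, 0, 40], [0, 0, 0, 0, 40], [-0.001, 0.012, 0, 0, 40], [-0.003, 0.025, 0, 0, 40], [-0.005, 0.038, 0, 0, 40]]

```text
clock: 39.75
eef_pos: [0.587, -0.2668, 0.1021]
tool_rot: [-0.06, 0.998, 0.0, -0.0]
ft_force: [0.4, -0.2, -0.6]
grip_width: 0.0341
grasp_force: 0.3
```

Request:
move_arm:
  moves:
    - [[0, 0, 0, 0, 40], [0, 0, 0, 0, 15], [0, 0, 0, 0, 15], [0, 0, 0, 0, 15]]

```text
clock: 40.25
eef_pos: [0.5873, -0.2677, 0.1026]
tool_rot: [-0.06, 0.998, 0.001, 0.0]
ft_force: [-0.5, 5.0, 4.7]
grip_width: 0.0278
grasp_force: 58.8
```

Now forward to the front pocket on the +y side: target (.548,-.274).

Request:
move_arm:
  moves:
    - [[-0.01, -0.002, -0.001, 0, 15], [-0.02, -0.003, -0.004, 0, 15], [-0.03, -0.005, -0.006, 0, 15], [-0.039, -0.006, -0.009, 0, 15], [-0.039, -0.006, -0.009, 0, 15]]

```text
clock: 40.88
eef_pos: [0.5474, -0.2748, 0.0929]
tool_rot: [-0.059, 0.998, -0.0, -0.0]
ft_force: [-1.1, 0.0, 4.1]
grip_width: 0.0277
grasp_force: 60.5
```

Request:
move_arm:
  moves:
    - [[0, 0, 0, 0, 40], [0, 0, 0, 0, 40], [0.001, -0.012, 0, 0, 40], [0.003, -0.025, 0, 0, 40], [0.004, -0.039, 0, 0, 40]]

```text
clock: 41.5
eef_pos: [0.5523, -0.3143, 0.0931]
tool_rot: [-0.06, 0.998, -0.0, 0.0]
ft_force: [-0.1, 0.5, 0.1]
grip_width: 0.0343
grasp_force: 0.3
```

Request:
move_arm:
  moves:
    - [[0, 0, 0, 0, 40], [0, 0, 0, 0, 40], [0, 0, 0, 0, 60], [0, 0, 0, 0, 60]]

```text
clock: 42.0
eef_pos: [0.5521, -0.3127, 0.0932]
tool_rot: [-0.06, 0.998, 0.0, -0.0]
ft_force: [-0.4, -0.2, 0.1]
grip_width: 0.0512
grasp_force: 0.0
```

Request:
move_arm:
  moves:
    - [[0, 0, 0.04, 0, 60], [0, 0, 0.1, 0, 60], [-0.05, 0.03, 0.11, 0, 60], [-0.1, 0.06, 0.11, 0, 60], [-0.15, 0.1, 0.11, 0, 60]]

```text
clock: 42.62
eef_pos: [0.402, -0.2132, 0.2035]
tool_rot: [-0.059, 0.998, -0.0, 0.001]
ft_force: [0.1, 0.5, 1.3]
grip_width: 0.0512
grasp_force: 0.0
```

Request:
move_arm:
  moves:
    - [[-0.03, 0.05, 0, 0, 60], [-0.06, 0.1, 0, 0, 60], [-0.06, 0.15, 0, 0, 60]]

```text
clock: 43.0
eef_pos: [0.341, -0.0627, 0.2034]
tool_rot: [-0.059, 0.998, -0.0, 0.0]
ft_force: [1.3, -0.0, 0.4]
grip_width: 0.0514
grasp_force: 0.0
```

```bash
python3 look.py 8; python3 - <<'E'
from ball import *
T=grab('top');S=grab('side');print(score(T,S))
cv2.imwrite('pics/ab8.png',cv2.convertScaleAbs(cv2.hconcat([cv2.resize(T['color'][165:255,335:475,::-1],(500,320),interpolation=2),cv2.resize(S['color'][95:215,330:420,::-1],(300,320),interpolation=2)]),alpha=1.6))
E
```

```text
43.1 [ 0.3423 -0.0604  0.2036] closing 97.25945183130766
[(np.float32(137.25594), np.float64(-0.38), np.float64(-0.2)), (np.float32(133.63963), np.float64(-0.38), np.float64(-0.16)), (np.float32(118.62756), np.float64(-0.42), np.float64(-0.2)), (np.float32(114.00323), np.float64(-0.38), np.float64(-0.24))]
```

View pics/ab8.png

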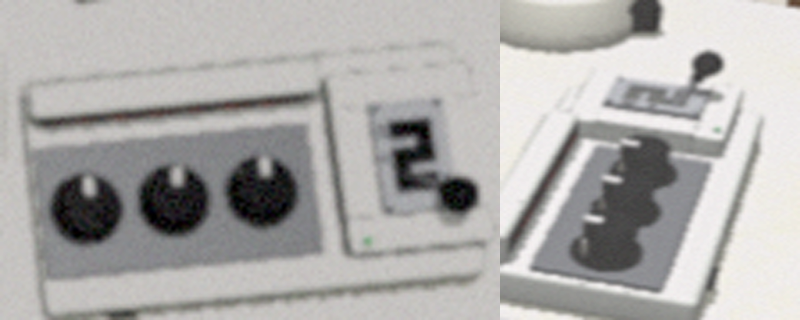

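The lever is back at STOP (fit -.38, -.20) and the pots are still in their wells. Tray centre is about (.434,.251); I unload starting with well3.

Request:
move_arm:
  moves:
    - [[0.03, 0.005, 0, -10, 70], [0.06, 0.01, 0, -20, 70], [0.09, 0.015, 0, -30, 70], [0.12, 0.02, 0, -40, 70], [0.15, 0.025, 0, -50, 70]]

```text
clock: 43.82
eef_pos: [0.4947, -0.0407, 0.2028]
tool_rot: [0.372, 0.928, -0.0, 0.0]
ft_force: [-0.1, -0.3, 0.1]
grip_width: 0.0597
grasp_force: 0.0
```

Request:
move_arm:
  moves:
    - [[0.03, 0.005, 0, -10, 70], [0.05, 0.01, 0, -20, 70], [0.05, 0.01, -0.02, -30, 70], [0.05, 0.01, -0.03, -40, 70], [0.05, 0.01, -0.04, -40, 70]]

```text
clock: 44.45
eef_pos: [0.5436, -0.0307, 0.1621]
tool_rot: [0.664, 0.748, -0.0, -0.0]
ft_force: [-0.8, -0.1, 0.3]
grip_width: 0.0599
grasp_force: 0.0
```

Request:
move_arm:
  moves:
    - [[0, 0, 0, 0, 70], [0, 0, 0, 0, 70]]

```text
clock: 44.7
eef_pos: [0.5436, -0.0295, 0.1635]
tool_rot: [0.663, 0.748, 0.0, 0.0]
ft_force: [0.9, -0.1, 0.2]
grip_width: 0.0595
grasp_force: 0.0
```

Request:
move_arm:
  moves:
    - [[-0.001, 0.004, -0.04, 0, 70], [-0.001, 0.004, -0.075, 0, 70], [-0.001, 0.004, -0.09, 0, 70], [-0.001, 0.004, -0.09, 0, 70]]

```text
clock: 45.2
eef_pos: [0.5419, -0.025, 0.0728]
tool_rot: [0.663, 0.748, -0.0, -0.0]
ft_force: [0.1, -0.4, 0.2]
grip_width: 0.0599
grasp_force: 0.0
```

Request:
move_arm:
  moves:
    - [[0, 0, 0, 0, 20], [0, 0, 0, 0, 20], [0, 0, 0, 0, 20], [0, 0, 0.02, 0, 20], [0, 0, 0.07, 0, 20]]

```text
clock: 45.82
eef_pos: [0.5399, -0.0249, 0.1415]
tool_rot: [0.664, 0.748, -0.002, -0.003]
ft_force: [0.2, -0.4, -0.5]
grip_width: 0.0422
grasp_force: 61.0
```

Request:
move_arm:
  moves:
    - [[-0.012, 0.05, 0.02, 0, 20], [-0.028, 0.105, 0.02, 0, 20], [-0.045, 0.16, 0.02, 0, 20], [-0.062, 0.215, 0, 0, 20], [-0.08, 0.265, -0.02, 0, 20]]

```text
clock: 46.45
eef_pos: [0.4619, 0.242, 0.1233]
tool_rot: [0.664, 0.748, 0.001, 0.0]
ft_force: [-0.6, 0.3, -1.2]
grip_width: 0.0419
grasp_force: 61.0
```

Request:
move_arm:
  moves:
    - [[-0.013, 0.04, -0.02, 0, 20], [-0.026, 0.08, -0.05, 0, 20], [-0.026, 0.08, -0.07, 0, 20], [-0.026, 0.08, -0.07, 0, 20]]

```text
clock: 46.95
eef_pos: [0.4345, 0.3195, 0.0515]
tool_rot: [0.663, 0.748, -0.002, -0.0]
ft_force: [0.0, 0.0, -0.4]
grip_width: 0.0419
grasp_force: 61.0
```

Request:
move_arm:
  moves:
    - [[0, 0, -0.018, 0, 20], [0, 0, -0.03, 0, 20], [0, 0, -0.031, 0, 20], [0, 0, -0.031, 0, 20]]

```text
clock: 47.45
eef_pos: [0.4367, 0.3199, 0.0227]
tool_rot: [0.664, 0.748, 0.0, 0.0]
ft_force: [0.3, 0.3, -1.0]
grip_width: 0.0419
grasp_force: 61.0
```

Request:
move_arm:
  moves:
    - [[0, 0, 0, 0, 60], [0, 0, 0, 0, 60], [0, 0, 0.03, 0, 60], [0, 0, 0.08, 0, 60], [0, 0, 0.13, 0, 60]]

```text
clock: 48.08
eef_pos: [0.4359, 0.3198, 0.1535]
tool_rot: [0.664, 0.748, -0.0, -0.0]
ft_force: [0.1, 0.6, 0.2]
grip_width: 0.0513
grasp_force: 0.0
```

Request:
move_arm:
  moves:
    - [[0.015, -0.06, 0.01, 0, 60], [0.03, -0.12, 0.01, 0, 60], [0.045, -0.18, 0.01, 0, 60], [0.06, -0.24, 0.01, 0, 60], [0.075, -0.29, 0.01, 0, 60]]

```text
clock: 48.7
eef_pos: [0.5116, 0.0278, 0.1627]
tool_rot: [0.664, 0.748, 0.0, 0.0]
ft_force: [-0.3, 0.3, -0.0]
grip_width: 0.0512
grasp_force: 0.0
```

Request:
move_arm:
  moves:
    - [[0.02, -0.06, 0, 0, 70], [0.042, -0.128, 0, 0, 70], [0.042, -0.128, 0, 0, 70], [0.042, -0.128, 0, 0, 70]]

```text
clock: 49.2
eef_pos: [0.553, -0.0984, 0.162]
tool_rot: [0.664, 0.748, 0.0, -0.0]
ft_force: [0.2, -0.2, -0.2]
grip_width: 0.0599
grasp_force: 0.0
```

Request:
move_arm:
  moves:
    - [[-0.002, 0.001, -0.04, 0, 70], [-0.002, 0.001, -0.075, 0, 70], [-0.002, 0.001, -0.089, 0, 70], [-0.002, 0.001, -0.089, 0, 70]]

```text
clock: 49.7
eef_pos: [0.5505, -0.0956, 0.0727]
tool_rot: [0.663, 0.749, -0.0, -0.001]
ft_force: [0.5, 0.2, 0.5]
grip_width: 0.0596
grasp_force: 0.0
```

Request:
move_arm:
  moves:
    - [[0, 0, 0, 0, 20], [0, 0, 0, 0, 20], [0, 0, 0, 0, 20], [0, 0, 0.02, 0, 20], [0, 0, 0.07, 0, 20]]

```text
clock: 50.32
eef_pos: [0.5489, -0.0968, 0.1413]
tool_rot: [0.664, 0.748, -0.002, -0.003]
ft_force: [0.9, -0.0, -0.0]
grip_width: 0.0418
grasp_force: 60.9
```

```bash
python3 look.py 9 .435,.32,.005
```

```text
.435,.32,.005 [ 0.4345  0.3162 14.7994  0.8687 65.3618] [ 0.4361  0.316  13.1204  0.799  81.7884]
50.425 [ 0.555  -0.0979  0.149 ] closing 6.826430610329661
```

Request:
move_arm:
  moves:
    - [[-0.018, 0.055, 0.015, 0, 20], [-0.037, 0.11, 0.015, 0, 20], [-0.056, 0.165, 0.015, 0, 20], [-0.075, 0.22, 0, 0, 20], [-0.094, 0.27, -0.02, 0, 20]]

```text
clock: 51.05
eef_pos: [0.4571, 0.1748, 0.1233]
tool_rot: [0.664, 0.748, 0.001, 0.001]
ft_force: [0.9, -0.3, -0.4]
grip_width: 0.0422
grasp_force: 60.9
```

Request:
move_arm:
  moves:
    - [[-0.015, 0.04, -0.02, 0, 20], [-0.027, 0.075, -0.05, 0, 20], [-0.027, 0.075, -0.07, 0, 20], [-0.027, 0.075, -0.07, 0, 20], [-0.027, 0.075, -0.07, 0, 20]]

```text
clock: 51.68
eef_pos: [0.4308, 0.2478, 0.0538]
tool_rot: [0.664, 0.748, 0.0, 0.0]
ft_force: [0.7, 0.2, -0.1]
grip_width: 0.0425
grasp_force: 61.0
```

Request:
move_arm:
  moves:
    - [[0.003, 0, -0.018, 0, 20], [0.003, 0, -0.03, 0, 20], [0.003, 0, -0.033, 0, 20], [0.003, 0, -0.033, 0, 20]]

```text
clock: 52.18
eef_pos: [0.4339, 0.2476, 0.022]
tool_rot: [0.664, 0.748, 0.001, 0.0]
ft_force: [-2.3, -2.2, 9.8]
grip_width: 0.0422
grasp_force: 62.0
```

Request:
move_arm:
  moves:
    - [[0, 0, 0, 0, 60], [0, 0, 0, 0, 60], [0, 0, 0.03, 0, 60], [0, 0, 0.08, 0, 60], [0, 0, 0.13, 0, 60]]

```text
clock: 52.8
eef_pos: [0.4329, 0.2477, 0.151]
tool_rot: [0.664, 0.748, -0.001, -0.0]
ft_force: [0.1, 0.2, -0.1]
grip_width: 0.0516
grasp_force: 0.0
```

Request:
move_arm:
  moves:
    - [[0.018, -0.06, 0.01, 0, 60], [0.036, -0.12, 0.01, 0, 60], [0.054, -0.178, 0.01, 0, 60], [0.072, -0.235, 0.01, 0, 60], [0.09, -0.29, 0.01, 0, 60]]

```text
clock: 53.42
eef_pos: [0.5236, -0.044, 0.1601]
tool_rot: [0.664, 0.748, 0.0, 0.0]
ft_force: [0.7, 0.6, 0.3]
grip_width: 0.0511
grasp_force: 0.0
```

Request:
move_arm:
  moves:
    - [[0.015, -0.055, 0, 0, 70], [0.033, -0.11, 0, 0, 70], [0.038, -0.13, 0, 0, 70], [0.038, -0.13, 0, 0, 70], [0.038, -0.13, 0, 0, 70]]

```text
clock: 54.05
eef_pos: [0.5607, -0.1708, 0.1599]
tool_rot: [0.663, 0.748, -0.0, -0.001]
ft_force: [-0.6, 0.0, -0.1]
grip_width: 0.0597
grasp_force: 0.0
```

Request:
move_arm:
  moves:
    - [[-0.001, 0.001, -0.04, 0, 70], [-0.001, 0.001, -0.075, 0, 70], [-0.001, 0.001, -0.087, 0, 70], [-0.001, 0.001, -0.087, 0, 70]]

```text
clock: 54.55
eef_pos: [0.5599, -0.1698, 0.073]
tool_rot: [0.663, 0.749, -0.0, -0.001]
ft_force: [-0.4, 0.1, 0.1]
grip_width: 0.0598
grasp_force: 0.0
```

Request:
move_arm:
  moves:
    - [[0, 0, 0, 0, 20], [0, 0, 0, 0, 20], [0, 0, 0, 0, 20], [0, 0, 0.02, 0, 20], [0, 0, 0.07, 0, 20]]

```text
clock: 55.18
eef_pos: [0.5579, -0.1705, 0.1412]
tool_rot: [0.664, 0.748, -0.001, -0.003]
ft_force: [0.6, -0.8, -1.7]
grip_width: 0.0423
grasp_force: 60.9
```

```bash
python3 look.py 10 .435,.316,.005 .434,.248,.005
```

```text
.435,.316,.005 [ 0.4345  0.3163 14.302   0.615  67.0414] [ 0.436   0.3153 15.6301  0.5742 82.4711]
.434,.248,.005 [ 0.4319  0.2467  8.8643  0.5306 70.1052] [  0.4332   0.2515 347.2651   0.6002  90.155 ]
55.275 [ 0.5639 -0.1723  0.1493] closing 6.828829569977181
```

Request:
move_arm:
  moves:
    - [[-0.018, 0.055, 0.015, 0, 20], [-0.037, 0.11, 0.015, 0, 20], [-0.056, 0.165, 0.015, 0, 20], [-0.077, 0.22, 0.01, 0, 20], [-0.1, 0.27, -0.02, 0, 20]]

```text
clock: 55.9
eef_pos: [0.4617, 0.1009, 0.1247]
tool_rot: [0.664, 0.748, 0.003, 0.002]
ft_force: [0.7, 0.4, -1.1]
grip_width: 0.0425
grasp_force: 61.0
```

Request:
move_arm:
  moves:
    - [[-0.015, 0.04, -0.02, 0, 20], [-0.029, 0.08, -0.05, 0, 20], [-0.029, 0.08, -0.07, 0, 20], [-0.029, 0.08, -0.07, 0, 20], [-0.029, 0.08, -0.07, 0, 20]]

```text
clock: 56.52
eef_pos: [0.432, 0.1787, 0.0539]
tool_rot: [0.664, 0.748, 0.0, 0.0]
ft_force: [0.3, 0.1, 0.1]
grip_width: 0.0419
grasp_force: 61.0
```

Request:
move_arm:
  moves:
    - [[0.002, 0.001, -0.018, 0, 20], [0.002, 0.001, -0.03, 0, 20], [0.002, 0.001, -0.033, 0, 20], [0.002, 0.001, -0.033, 0, 20]]

```text
clock: 57.02
eef_pos: [0.4341, 0.1795, 0.0222]
tool_rot: [0.664, 0.748, 0.001, 0.001]
ft_force: [-2.5, -1.9, 11.8]
grip_width: 0.0418
grasp_force: 62.5
```

Request:
move_arm:
  moves:
    - [[0, 0, 0, 0, 60], [0, 0, 0, 0, 60], [0, 0, 0.03, 0, 60], [0, 0, 0.08, 0, 60], [0, 0, 0.14, 0, 60]]

```text
clock: 57.65
eef_pos: [0.4324, 0.1793, 0.1606]
tool_rot: [0.664, 0.748, -0.001, -0.001]
ft_force: [0.5, 0.7, -0.6]
grip_width: 0.0512
grasp_force: 0.0
```

Request:
move_arm:
  moves:
    - [[-0.03, -0.05, 0.03, 0, 60], [-0.06, -0.1, 0.05, 0, 60], [-0.09, -0.15, 0.05, 0, 60], [-0.09, -0.18, 0.05, 0, 60]]

```text
clock: 58.15
eef_pos: [0.3411, -0.0017, 0.2106]
tool_rot: [0.664, 0.748, 0.0, 0.0]
ft_force: [1.4, 0.3, -0.2]
grip_width: 0.0509
grasp_force: 0.0
```

```bash
python3 look.py 11 .435,.316,.005 .434,.248,.005 .434,.18,.005; python3 - <<'E'
from ball import *
T=grab('top');S=grab('side');print(score(T,S))
cv2.imwrite('pics/ab11.png',cv2.convertScaleAbs(cv2.hconcat([cv2.resize(T['color'][120:300,200:480,::-1],(500,320),interpolation=2),cv2.resize(S['color'][200:360,260:420,::-1],(300,320),interpolation=2)]),alpha=1.5))
E
```

```text
.435,.316,.005 [ 0.4345  0.3162 14.7799  0.6131 66.3439] [ 0.4362  0.3151 16.6261  0.5728 82.0505]
.434,.248,.005 [ 0.4319  0.2466  9.6538  0.4212 69.7636] [ 0.4332  0.2449 13.0291  0.4482 88.1765]
.434,.18,.005 [ 0.4316  0.1808 12.0769  0.5396 64.966 ] [  0.4327   0.1862 348.4292   0.6067  89.0324]
58.25 [ 0.3428 -0.0022  0.2105] closing 6.563851735385229
[(np.float32(140.21136), np.float64(-0.38), np.float64(-0.2)), (np.float32(138.3315), np.float64(-0.38), np.float64(-0.16)), (np.float32(119.56889), np.float64(-0.42), np.float64(-0.2)), (np.float32(116.02747), np.float64(-0.38), np.float64(-0.24))]
```

View pics/ab11.png

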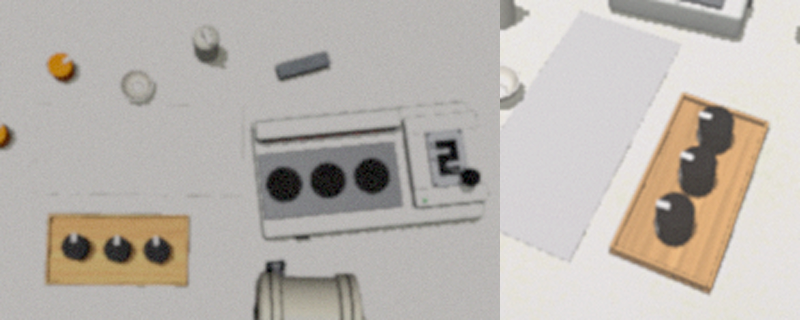

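All three pots stand upright in the tray (crop at 76,246; 118,248; 158,249), the lever is at STOP, and the bystanders are where they were. I hand in.

```bash
python3 -c "
from workcell import job
print(job.job_done())"
```

```text
the job is handed in; nothing more can be done
None
```

The job is handed in with no verdict returned: all three black pots went through the wells facing the reader, the lever ran stop, slow (about 2.5 s), full (about 9 s) and back to stop despite one lost grip on the ball, and the final pictures show the pots upright in the tray, the lever at stop, and the cream pump, buffer block and dish undisturbed.

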